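Change the lens barrel in the repair vise

TASK

The lens barrel standing in the vise is finished: crank the vise open, lift that barrel out and stand it upright in the white parts tray, and lay every loose camera part that is on the bench in the same tray. Only once the finished barrel is in the tray, take the other barrel, which waits on the black microscope base, stand it upright on the bed of the vise between the jaws and crank the jaw up until the barrel is held firmly. Keep both barrels upright all the time, leave the bottle, the brush cup and the screw tin alone, and let go of everything at the end.

Things in the scene. Friction and masses are not known exactly. Their poses are not given: they have to be found in the camera images.
- vise: Grey machine vise, fixed. Origin: centre of underside; x runs along the screw from the crank end (-x, towards the robot) to the fixed jaw. Bed 200 x 100 mm, top 55 mm up. Fixed jaw x 65 to 95 mm, gripping face at x = 65 mm. Both jaws 100 mm wide (y), tops 105 mm up. End plate x -77 to -63 mm, top 98 mm up. Screw axis at y = 0, 85 mm up. Bolt lugs to y = +-77 mm, 18 mm high, x -40 to 40 mm
- vise_jaw: Sliding steel jaw, 28 mm thick (x), 100 mm wide, 50 mm high, on the bed. Origin: bottom middle of its gripping face, which faces +x: jaw gap = 65 mm minus this origin's x in the vise's frame (85 mm fully back, 46 mm at most shut). It moves along the vise's x by the crank only, 12 mm a turn, and stays where the crank leaves it; it cannot be pushed by hand
- vise_crank (a joint): Crank angle (rad, 0 to 20.5) about the vise's +x. 0: gap 85 mm, arm straight up. Grows clockwise seen from the robot, which closes the jaw: gap = 85 mm - 1.91 mm x angle. Turns with about 2 N at the knob and stays where left. The jaw meets a barrel at 18.3 (gap 50 mm); from there the pull rises, by some 3 N in 0.5 rad: 0.3 to 0.7 rad past contact clamps firmly
- knob_mid (a point): Middle of the crank's black knob: cylinder 18 mm thick, 45 mm long, parallel to the vise's x, sticking out to -x from the crank arm (arm and hub at x -91 to -79 mm). It revolves on its pin, so a gripper holding it need not turn. In the vise's frame it is at x = -114 mm and at crank angle q at y = -40 sin q, height 85 + 40 cos q (mm), clear all round
- barrel_collar: Black lens barrel with a ribbed collar: a cylinder of 50 mm diameter, 60 mm high, and above it a thicker collar of 58 mm diameter up to 95 mm. 0.25 kg. Origin: centre of its underside, z up along the barrel. Starts upright either on the vise's bed between the jaws, with 1 to 10 mm of play (then it is the finished one), or on the microscope base
- barrel_slim: Black lens barrel with a slim top: a cylinder of 50 mm diameter, 65 mm high, and above it a thinner neck of 40 mm diameter up to 105 mm. 0.25 kg. Origin: centre of its underside, z up along the barrel. Starts upright in the other of the two places
- base: Black microscope base with the column taken off: a fixed block 170 mm (x) x 180 mm (y), flat top 55 mm above the bench; a round socket stub of 44 mm diameter rises 12 mm from the top at x = +58 mm. Origin: centre of its underside. It is on one side of the vise, the tray on the other, either way round
- tray: White open parts tray, fixed, 160 mm (x) x 240 mm (y) outside, 35 mm high, walls 4 mm, floor 4 mm. Origin: centre of its underside
- finder: Loose black viewfinder housing: block 64 mm (x) x 36 mm (y) x 24 mm high with a smaller hump 36 x 26 mm on top, 38 mm high in all. 0.09 kg. Origin: centre of its underside. May be absent (None from the start)
- winder: Loose black winder: bar 66 mm (x) x 30 mm (y) x 26 mm high with an aluminium dial 22 mm across and 7 mm high on top, off-centre. 0.1 kg. Origin: centre of its underside. May be absent
- handgrip: Loose black rubber hand grip: rounded block 62 mm (x) x 34 mm (y) x 36 mm high. 0.08 kg. Origin: centre of its underside. May be absent
- mirror_box: Loose aluminium mirror box: block 60 mm (x) x 40 mm (y) x 32 mm high with a dark window on top. 0.12 kg. Origin: centre of its underside. May be absent
- dropper: Bystander: small white plastic bottle, 48 mm diameter, 100 mm high, beyond the vise. Origin: centre of its underside
- brush_cup: Bystander: white plastic cup, 80 mm across, 90 mm high, with brushes standing in it up to 165 mm. Origin: centre of its underside
- screw_tin: Bystander: low round steel screw tin with a lid, 64 mm diameter, 30 mm high. Origin: centre of its underside
Not all that is in view belongs to the job. What is shaped like the finder but blue, brown or green is not meant.

How it is judged:
By the outcome, as a careful person would: the job done as asked, in the order asked, and still so for the second after the job is handed in, with the robot touching nothing.
Of finder, winder, handgrip, mirror_box only 2 to 4 are there at a start; the rules pass over those that are not, and their reading is None.
At some moment in a run one of finder, winder, handgrip, mirror_box may be knocked a few centimetres aside while the robot is not near it.
It also fails if it takes over 210 s, if anything falls off the work surface, if the arm or the gripper's body presses on something with over 40 N, if the wrist force passes 120 N, or if a joint passes its speed limit or range.

ROBOT

A 6-joint arm with a two-finger parallel gripper is mounted at the origin on the work surface. World frame = base frame: x ahead of the robot, y to its left, z up, the work surface at z = 0. Lengths are in mm, angles in rad, forces in N, time in s.
With the tool pointing down it reaches from about 350 to 975 mm from the base axis. Payload 7.1 kg.
Tool frame: the origin (TCP) lies midway between the tips of the shut fingers; the grasp point (between the pads) lies 19 mm behind it; z points along the fingers, y is the line along which they close (so a half turn about z gives the same grasp; the last joint's range is limited). The gripper opens to 88 mm and grips with 3 to 60 N. Pads are 20 mm wide; open, the fingers measure 115 mm over their backs; the gripper's body (75 mm by 178 mm) begins 61 mm behind the grasp point.
Start: joints at [1.277, 0.423, 1.63, -0, 1.089, -0.019], TCP at [169.565, 601.541, 182.675] pointing down, gripper open.
Joint ranges: [-3, 3], [-0.9, 2.11], [0.09, 2.58], [-1.31, 4.45], [0.11, 2.69], [-2.54, 2.54]. Speed limits (rad/s): [2.39, 2.39, 3.01, 3.14, 3.14, 3.14].

INTERFACE

Orientations are given as a rotation vector (axis times angle).
In Python, from workcell import ctrl gives the robot as it stands. The module is installed in compiled form; this text tells all that it offers.
- The arm moves only by the tool apply_moves, never from a script. Its argument "targets" is a list of rows, each a list of 3 entries, a list of its own where there are three numbers: the opening, from -1 (shut) to 1 (fully open), then the shift along the tool's x, y, z normalised to -1 to 1, where 1 is 5 cm, then the turn, a rotation vector about the tool's x, y, z normalised to -1 to 1, where 1 is 90 degrees. In form: [[jaw, [x, y, z], [wx, wy, wz]], ...]. A call has 1 to 8 rows; each row shifts and turns the commanded pose from where the row before left it, along the tool's axes as they then stand; what a row does not reach is not made up. A row lasts 1/8 s, in which the tool goes at most 62.5 mm and 10.7 degrees, less where a joint would pass 70% of its speed; a pose out of reach is approached as far as the arm can. A call with a number of a shift or a turn outside -1 to 1 is refused whole. A call with a gripper value outside its range is refused whole. The fingers move at their own pace and stop on an object; the grip force is fixed at half the most. Time passes only in rows, so rows that do not move let the fingers close. It gives the time, the measured TCP pose, the force, the opening and the grip force at its end, in the units of the state.
- ctrl.get_obs(): the state, without advancing time (a new reading comes with each control period).
- ctrl.get_image(name): name is "scene" or "top" or "wrist"; returns a dict with "pixels" (420x560x3 uint8, blue, green, red), "camera_matrix" (3x3 intrinsics, pixels), "view" (4x4, takes a point from world to camera coordinates); the wrist camera has in their place "hand_eye" (4x4, takes a point from camera to tool coordinates, whose origin is the TCP and whose axes are the flange's). Camera axes: x right, y down, z forward; pixel columns grow to the right and rows downward; lengths in mm; the calibration is good to about 2 mm. A picture is of the moment at which its call begins: read the wrist's pose just before it. There is no depth.
- ctrl.close_job(): hands the job in; it is judged then, once.
Trained networks look in the newest picture that a camera, given by its name, has taken for a name from the list of things; names that differ only in an ending like _2 or _b are one class to them, and where a whole thing is asked for, a point or a joint stands for the part that bears it (a point fixed in the world has none). Each returns a list of dicts, best first, with "score" (0 to 1); they miss things now and then, are a little off and sometimes report something else, mostly with a low value. They report only what shows in the picture. A call takes as long as a camera call. They do not tell look-alikes from the thing itself.
- ctrl.masks_of(label, camera): "region" (420x560 bool, what is visible of it) and "bbox" ([left, top, right, bottom] in pixels, round what is visible of it).
- ctrl.pinpoint(label, camera): "xy" ([column, row] in pixels: a listed point, or the origin of a listed thing).
The state is a dict: "t": time; "qpos": joint angles; "qvel": joint speeds; "joint_torque": joint torques, N m; "ee_pos": TCP position; "orientation": TCP orientation; "ft_force": force on the tool from outside, world axes, zero at the start; "moment": the same for the moment, N m; "width": finger opening in mm; "grasp_force": force on a finger pad.
Only numpy, scipy, OpenCV 4.12 (cv2) and the standard library are available. Lean on these libraries where they do the work, as an engineer would, in place of code of your own. Each camera call takes 0.05 s, during which the arm holds its last target. There are 200 camera calls.

## Working session

There is one attempt and no reset: what is moved stays moved. The work goes in short steps, Python scripts to look and compute and a tool call to move; the robot and the scene stay as the last step left them, time stands still between calls to the robot, and variables do not carry over. Pictures are saved under pics/ and viewed, at most 14 in all, crops included, and the job is handed in when it is done.

Besides the shell and the picture viewer there is one more tool, called after "Call:" by a JSON object that holds its "fn" and its "kwargs", one argument or row to a line. apply_moves: Moves the arm, as the interface text tells. Scaled input: -1 to 1 covers 5 cm each way for a shift and 90 degrees each way for a turn. Its arguments: {"type":"object","properties":{"targets":{"type":"array"}},"required":["targets"]}

```bash
mkdir -p pics; ls; python3 - <<'E'
from workcell import ctrl
import cv2,numpy as np
o=ctrl.get_obs();print({k:np.round(v,3).tolist() for k,v in o.items()})
for n in ("scene","top"):
    i=ctrl.get_image(n);cv2.imwrite(f"pics/{n}0.png",i["pixels"])
    print(n,np.round(i["camera_matrix"],1).tolist(),np.round(i["view"],3).tolist())
    for l in "vise vise_jaw vise_crank knob_mid barrel_collar barrel_slim base tray finder winder handgrip mirror_box dropper brush_cup screw_tin".split():
        p=ctrl.pinpoint(l,n); print(l,[(round(float(a["score"]),2),np.round(a["xy"]).tolist()) for a in p[:3]])
E
```

```text
pics
{'t': 0.0, 'qpos': [1.277, 0.424, 1.631, 0.0, 1.089, -0.019], 'qvel': [0.002, 0.0, -0.001, -0.0, 0.0, -0.0], 'joint_torque': [0.002, -54.465, -27.367, 0.064, 0.023, -0.0], 'ee_pos': [169.386, 600.964, 181.905], 'orientation': [-0.43, -3.112, 0.002], 'ft_force': [0.022, 0.06, -0.319], 'moment': [0.003, -0.019, 0.014], 'grasp_force': 0.0, 'width': 87.97}
scene [[403.9, 0.0, 284.6], [0.0, 403.9, 209.8], [0.0, 0.0, 1.0]] [[-0.578, 0.816, -0.007, 318.566], [0.572, 0.399, -0.717, -237.567], [-0.582, -0.418, -0.697, 1242.803], [0.0, 0.0, 0.0, 1.0]]
vise [(0.74, [282.0, 268.0])]
vise_jaw [(0.55, [275.0, 253.0])]Traceback (most recent call last):
  File "<stdin>", line 8, in <module>
ValueError: it knows: barrel_collar, barrel_slim, base, brush_cup, dropper, finder, handgrip, knob_mid, mirror_box, screw_tin, tray, vise, vise_jaw, winder
```

```bash
cat > h.py <<'E'
from workcell import ctrl
import cv2,numpy as np
from scipy.spatial.transform import Rotation as R
def cam(n,i,o=None):
    """K and world->camera"""
    if n!="wrist": return i["camera_matrix"],np.array(i["view"])
    T=np.eye(4);T[:3,:3]=R.from_rotvec(o["orientation"]).as_matrix();T[:3,3]=o["ee_pos"]
    return i["camera_matrix"],np.linalg.inv(T@np.array(i["hand_eye"]))
def shot(n,f=None):
    o=ctrl.get_obs();i=ctrl.get_image(n)
    if f: cv2.imwrite(f"pics/{f}.png",i["pixels"])
    return i["pixels"],*cam(n,i,o)
def ray(K,V,uv,z):
    """pixel -> world point at height z"""
    d=V[:3,:3].T@np.linalg.inv(K)@np.array([uv[0],uv[1],1.]);c=-V[:3,:3].T@V[:3,3]
    return (c+d*(z-c[2])/d[2])[:2]
def proj(K,V,P):
    p=(V[:3,:3]@np.atleast_2d(P).T).T+V[:3,3];p=p@np.array(K).T
    return p[:,:2]/p[:,2:]
def st():
    o=ctrl.get_obs();Rm=R.from_rotvec(o["orientation"]).as_matrix()
    print(round(o["t"],2),np.round(o["ee_pos"],1),"x",np.round(Rm[:,0],3),"z",np.round(Rm[:,2],3),np.round(o["ft_force"],1),round(o["width"],1),round(o["grasp_force"],1))
    return o,Rm
E
python3 - <<'E'
from h import *
for n in ("scene","top"):
    px,K,V=shot(n,n+"0"); print(n,np.round(-V[:3,:3].T@V[:3,3]))
    for l in "vise vise_jaw knob_mid barrel_collar barrel_slim base tray finder winder handgrip mirror_box".split():
        p=ctrl.pinpoint(l,n); z={"vise_jaw":55,"knob_mid":125,"barrel_collar":55,"barrel_slim":55}.get(l,0)
        print(l,[(round(float(a["score"]),2),np.round(a["xy"]).tolist(),np.round(ray(K,V,a["xy"],z)).tolist()) for a in p[:3]])
st()
E
```

```text
scene [1043.  354.  699.]
vise [(0.58, [284.0, 265.0], [602.0, 34.0])]
vise_jaw [(0.97, [274.0, 255.0], [628.0, 28.0])]
knob_mid [(0.51, [291.0, 211.0], [560.0, 22.0]), (0.51, [269.0, 263.0], [693.0, 66.0]), (0.35, [169.0, 270.0], [805.0, -70.0])]
barrel_collar [(0.66, [185.0, 178.0], [555.0, -302.0])]
barrel_slim [(0.69, [269.0, 263.0], [649.0, 31.0])]
base [(0.9, [184.0, 199.0], [576.0, -298.0]), (0.61, [247.0, 186.0], [444.0, -197.0])]
tray [(0.62, [394.0, 318.0], [584.0, 283.0])]
finder [(0.93, [388.0, 246.0], [423.0, 195.0]), (0.76, [346.0, 223.0], [413.0, 84.0]), (0.7, [401.0, 218.0], [321.0, 182.0])]
winder [(0.56, [249.0, 183.0], [431.0, -201.0])]
handgrip []
mirror_box []
top [ 306.  -20. 1346.]
vise [(0.87, [267.0, 204.0], [607.0, 39.0]), (0.27, [207.0, 265.0], [425.0, 195.0])]
vise_jaw [(0.83, [268.0, 195.0], [621.0, 33.0])]
knob_mid [(0.41, [279.0, 239.0], [490.0, -3.0])]
barrel_collar [(0.84, [390.0, 225.0], [554.0, -301.0])]
barrel_slim [(0.77, [272.0, 186.0], [648.0, 26.0])]
base [(0.81, [383.0, 218.0], [584.0, -295.0]), (0.45, [267.0, 204.0], [609.0, 37.0])]
tray [(0.79, [179.0, 210.0], [579.0, 288.0])]
finder [(0.9, [166.0, 268.0], [411.0, 308.0]), (0.66, [207.0, 303.0], [323.0, 186.0]), (0.66, [247.0, 272.0], [412.0, 81.0])]
winder [(0.76, [351.0, 270.0], [434.0, -206.0])]
handgrip []
mirror_box [(0.44, [206.0, 266.0], [424.0, 196.0])]
1.35 [169.5 601.5 182.7] x [-0.963  0.271  0.   ] z [-0.  0. -1.] [ 0.2  0.1 -0.6] 88.2 0.0
```

View pics/top0.png

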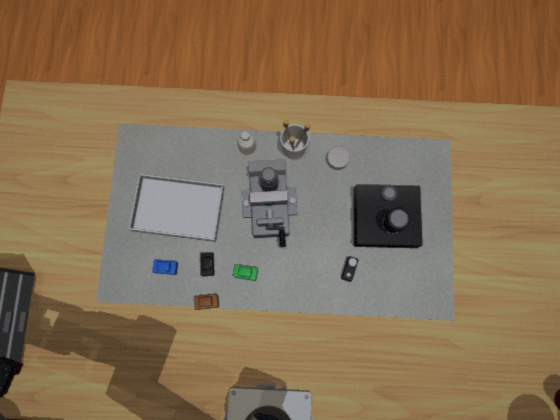

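View pics/scene0.png

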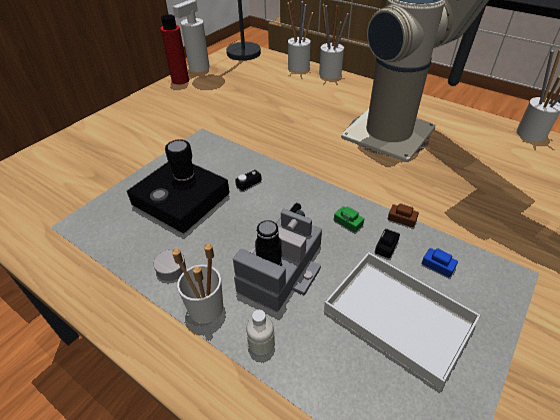

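Call:
{"fn": "apply_moves", "kwargs": {
  "targets": [
    [1,[0,0,-0.5],[0,0,-0.087]],
    [1,[0,0,-0.5],[0,0,-0.087]],
    [1,[-0.45,-0.8,-0.2],[0,0,0]],
    [1,[-0.45,-0.8,-0.2],[0,0,0]],
    [1,[-0.45,-0.8,-0.2],[0,0,0]],
    [1,[-0.45,-0.8,-0.2],[0,0,0]],
    [1,[-0.45,-0.8,-0.2],[0,0,0]],
    [1,[-0.45,-0.8,-0.2],[0,0,0]]
  ]
}}

```text
t: 2.35
ee_pos: [304.8, 360.1, 293.2]
orientation: [0.002, 3.141, 0.001]
ft_force: [0.6, 0.6, -0.2]
width: 87.7
grasp_force: 0.0
```

Call:
{"fn": "apply_moves", "kwargs": {
  "targets": [
    [1,[-0.45,-0.8,-0.2],[0,0,0]],
    [1,[-0.45,-0.8,-0.2],[0,0,0]],
    [1,[-0.45,-0.8,-0.2],[0,0,0]],
    [1,[-0.45,-0.8,-0.2],[0,0,0]],
    [1,[-0.45,-0.8,-0.2],[0,0,0]],
    [1,[-0.45,-0.8,0],[0,0,0]],
    [1,[-0.45,-0.8,0],[0,0,0]],
    [1,[0,0,0],[0,0,0]]
  ]
}}

```text
t: 3.35
ee_pos: [462.3, 79.0, 342.7]
orientation: [0.008, 3.141, -0.001]
ft_force: [-0.5, 0.4, 0.1]
width: 87.7
grasp_force: 0.0
```

```bash
python3 - <<'E'
from h import *
st()
px,K,V=shot("wrist","w1")
print(K,np.round(-V[:3,:3].T@V[:3,3]),np.round(V[:3,:3],2).tolist())
for l in "vise vise_jaw knob_mid barrel_slim finder".split():
    p=ctrl.pinpoint(l,"wrist"); z={"vise_jaw":55,"knob_mid":90,"barrel_collar":55,"barrel_slim":55}.get(l,0)
    print(l,[(round(float(a["score"]),2),np.round(a["xy"]).tolist(),np.round(ray(K,V,a["xy"],z)).tolist()) for a in p[:3]])
E
```

```text
3.35 [462.3  79.  342.7] x [-1.     0.005 -0.   ] z [ 0. -0. -1.] [-0.5  0.4  0.1] 87.7 0.0
[[362.73850654   0.         275.04101179]
 [  0.         362.73850654 211.69022346]
 [  0.           0.           1.        ]] [392.  80. 544.] [[0.0, 1.0, -0.0], [0.97, -0.0, 0.26], [0.26, -0.0, -0.97]]
vise [(0.9, [243.0, 256.0], [613.0, 27.0])]
vise_jaw [(0.89, [243.0, 277.0], [623.0, 32.0]), (0.66, [293.0, 346.0], [739.0, 106.0])]
knob_mid [(0.9, [214.0, 200.0], [498.0, 0.0])]
barrel_slim [(0.62, [243.0, 258.0], [593.0, 33.0]), (0.6, [243.0, 294.0], [651.0, 31.0])]
finder [(0.81, [352.0, 139.0], [429.0, 193.0]), (0.64, [356.0, 64.0], [325.0, 193.0]), (0.6, [433.0, 128.0], [414.0, 311.0])]
```

View pics/w1.png

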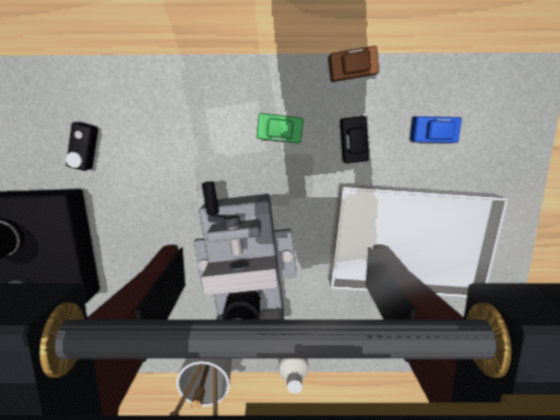

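```bash
python3 - <<'E'
import cv2
a=cv2.imread("pics/w1.png")[175:325,185:305]
cv2.imwrite("pics/w1c.png",cv2.resize(a,None,fx=4,fy=4,interpolation=cv2.INTER_CUBIC))
E
```

```text
(no output)
```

View pics/w1c.png

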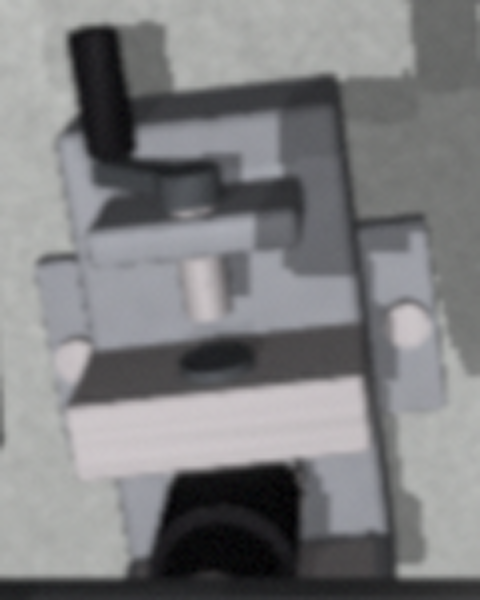

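```bash
cat > fit.py <<'E'
from h import *
from scipy.optimize import least_squares
K=np.array([[362.7385,0,275.041],[0,362.7385,211.6902],[0,0,1]])
def vp(p,P): # vise->world
    c,s=np.cos(p[2]),np.sin(p[2]);P=np.atleast_2d(P)
    return np.c_[p[0]+c*P[:,0]-s*P[:,1],p[1]+s*P[:,0]+c*P[:,1],P[:,2]]
E
python3 - <<'E'
from fit import *
i=ctrl.get_image("wrist");o=ctrl.get_obs();K,V=cam("wrist",i,o)
A=np.array([[-100,50,55],[-100,-50,55],[-40,77,18],[40,77,18]]);a=np.array([[338,105],[65,135],[425,228],[440,410]])
J=np.array([[-28,-50,105],[-28,50,105],[0,50,105],[0,-50,105]]);j=np.array([[70,405],[362,378],[370,447],[82,475]])
uv=np.r_[a,j,[[102,92]]]/4+[185,175]
def f(p):
    q=p[4]; k=[[-114,-40*np.sin(q),85+40*np.cos(q)]]
    return (proj(K,V,vp(p,np.r_[A,J+[p[3],0,0],k]))-uv).ravel()
for q0 in (1.3,2,.8):
    r=least_squares(f,[610,30,.1,10,q0],x_scale=[10,10,.1,10,.1],loss="soft_l1");print(np.round(r.x,3),round(r.cost,2),np.round(r.fun.reshape(-1,2),1).tolist())
    print("gap",65-r.x[3],"q mod",((20+r.x[3])/1.91)%6.283,"knob",vp(r.x,[-114,-40*np.sin(r.x[4]),85+40*np.cos(r.x[4])]))
E
```

```text
[6.12175e+02 3.63910e+01 1.07000e-01 6.89900e+00 2.28100e+00] 9.07 [[0.4, -0.2], [-2.7, -0.2], [0.9, -0.3], [1.9, 2.0], [-2.1, -0.5], [0.5, -1.2], [0.7, 0.9], [-1.7, 1.2], [-0.0, -0.1]]
gap 58.10093287241467 q mod 1.517281218631064 knob [[502.07806434  -5.97401894  58.92615094]]
[6.12175e+02 3.63910e+01 1.07000e-01 6.89900e+00 2.28100e+00] 9.07 [[0.4, -0.2], [-2.7, -0.2], [0.9, -0.3], [1.9, 2.0], [-2.1, -0.5], [0.5, -1.2], [0.7, 0.9], [-1.7, 1.2], [-0.0, -0.1]]
gap 58.10093263212643 q mod 1.5172813444364266 knob [[502.07806339  -5.97401879  58.9261526 ]]
[6.11063e+02 3.60460e+01 9.90000e-02 8.10900e+00 5.32000e-01] 17.91 [[0.7, -0.7], [-2.5, -1.3], [0.9, -0.7], [1.6, 1.7], [-2.2, -0.7], [0.5, -0.9], [0.5, 1.3], [-2.0, 1.0], [-0.1, 9.2]]
gap 56.89129652364689 q mod 2.1505986787189038 knob [[499.64167929   4.52918004 119.46810035]]
```

```bash
python3 - <<'E'
import cv2,numpy as np
a=cv2.imread("pics/scene0.png")[190:310,225:335]; b=cv2.imread("pics/top0.png")[150:270,225:315]
r=lambda m,f:cv2.resize(m,None,fx=f,fy=f,interpolation=cv2.INTER_CUBIC)
cv2.imwrite("pics/c2.png",np.hstack([r(a,4),r(b,4)]))
E
```

```text
(no output)
```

View pics/c2.png

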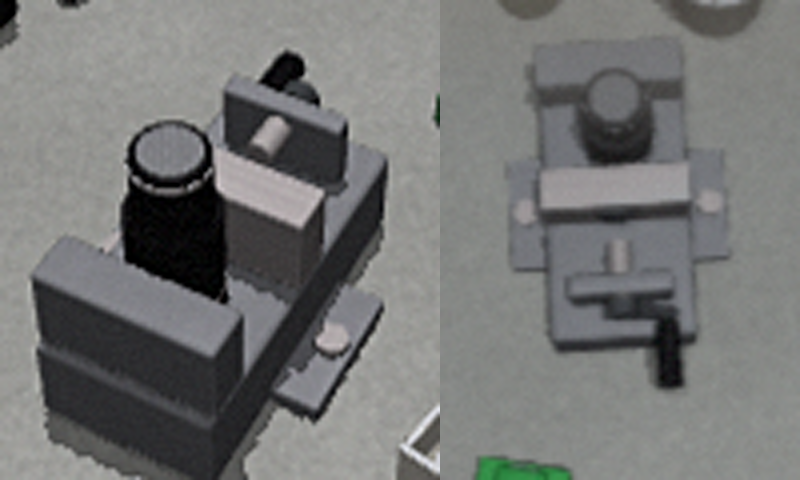

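```bash
python3 - <<'E'
from fit import *
L=[("wrist",(185,175),[([-100,50,55],(338,105)),([-100,-50,55],(65,135)),([-40,77,18],(425,228)),([40,77,18],(440,410)),(['j',-28,-50,105],(70,405)),(['j',-28,50,105],(362,378)),(['j',0,50,105],(370,447)),(['j',0,-50,105],(82,475)),(['k',-114],(102,92))]),
("top",(225-110,150),[([95,50,105],(533,42)),([95,-50,105],(683,38)),([-100,50,55],(553,340)),([-100,-50,55],(693,335)),(['j',0,50,105],(540,170)),(['j',0,-50,105],(688,162)),(['j',-28,-50,105],(690,205)),(['j',-28,50,105],(540,212)),(['k',-114],(667,350))]),
("scene",(225,190),[([95,-50,105],(33,275)),([95,50,105],(207,357)),([65,-50,105],(62,237)),([65,50,105],(243,310)),(['j',0,50,105],(303,212)),(['j',-28,50,105],(325,190)),([-100,50,55],(387,155)),(['k',-136],(290,60))])]
C={n:cam(n,ctrl.get_image(n),ctrl.get_obs()) for n,_,_ in L}
def pt(s,p):
    if s[0]=='j': return [p[3]+s[1],s[2],s[3]]
    if s[0]=='k': return [s[1],-40*np.sin(p[4]),85+40*np.cos(p[4])]
    return s
def f(p):
    return np.concatenate([proj(*C[n],vp(p,np.array([pt(s,p) for s,_ in l],float)))-np.array([u for _,u in l])/4-np.array(c) for n,c,l in L]).ravel()
for q0 in (2,1):
    r=least_squares(f,[610,30,.1,10,q0],x_scale=[10,10,.1,10,.1],loss="soft_l1");x=r.x
    print(np.round(x,3),round(r.cost,2),"gap",65-x[3],"q",((20+x[3])/1.91),x[4]+12.566)
    print(np.round(r.fun.reshape(-1,2),1).tolist())
    print("knob",vp(x,[-114,-40*np.sin(x[4]),85+40*np.cos(x[4])]))
E
```

```text
[6.12212e+02 3.38690e+01 9.70000e-02 6.64400e+00 2.24600e+00] 29.34 gap 58.35558411233453 q 13.949955962128515 14.81175888889609
[[-0.6, 0.1], [-3.8, -0.7], [-0.4, 0.1], [0.2, 2.4], [-3.9, -1.1], [-1.2, -1.1], [-1.2, 1.1], [-3.7, 0.6], [-1.8, -0.2], [-0.8, -0.1], [-1.1, -0.7], [-2.3, -0.0], [-0.3, -0.4], [-1.5, -0.2], [-0.8, 0.1], [-0.8, -0.4], [-1.2, -0.4], [-0.5, 1.0], [-1.2, -0.1], [1.2, 1.0], [0.5, -1.2], [0.5, 1.0], [0.5, 4.3], [1.6, 0.3], [2.0, 0.9], [1.2, 0.4]]
knob [[501.78879707  -8.29621021  60.00527647]]
[6.12212e+02 3.38690e+01 9.70000e-02 6.64400e+00 2.24600e+00] 29.34 gap 58.35558411545881 q 13.949955960492769 14.811758881948386
[[-0.6, 0.1], [-3.8, -0.7], [-0.4, 0.1], [0.2, 2.4], [-3.9, -1.1], [-1.2, -1.1], [-1.2, 1.1], [-3.7, 0.6], [-1.8, -0.2], [-0.8, -0.1], [-1.1, -0.7], [-2.3, -0.0], [-0.3, -0.4], [-1.5, -0.2], [-0.8, 0.1], [-0.8, -0.4], [-1.2, -0.4], [-0.5, 1.0], [-1.2, -0.1], [1.2, 1.0], [0.5, -1.2], [0.5, 1.0], [0.5, 4.3], [1.6, 0.3], [2.0, 0.9], [1.2, 0.4]]
knob [[501.78879725  -8.29621053  60.00527669]]
```

Call:
{"fn": "apply_moves", "kwargs": {
  "targets": [
    [1,[0,0,0],[0,0,-0.065]],
    [1,[-0.25,-0.89,0.3],[0,0,0]],
    [1,[-0.25,-0.89,0.8],[0,0,0]],
    [1,[0,0,1],[0,0,0]],
    [1,[0,0,1],[0,0,0]],
    [1,[0,0,1],[0,0,0]],
    [1,[0,0,1],[0,0,0]],
    [1,[0,0,0.8],[0,0,0]]
  ]
}}

```text
t: 4.85
ee_pos: [494.7, -4.6, 45.9]
orientation: [0.159, -3.137, -0.0]
ft_force: [1.0, 0.6, -0.4]
width: 87.8
grasp_force: 0.0
```

Call:
{"fn": "apply_moves", "kwargs": {
  "targets": [
    [-1,[0,0,0],[0,0,0]],
    [-1,[0,0,0],[0,0,0]],
    [-1,[0,0,0],[0,0,0]],
    [-1,[0,0,0],[0,0,0]]
  ]
}}

```text
t: 5.35
ee_pos: [496.2, -5.0, 49.1]
orientation: [-0.158, 3.135, -0.0]
ft_force: [0.6, 0.9, 0.1]
width: 51.1
grasp_force: 0.0
```

```bash
cat >> h.py <<'E'
def go(x,y,z,yaw=None):
    """print turn (units) and then shift in tool axes after the turn"""
    o,Rm=st();t=0
    if yaw is not None:
        t=(np.degrees(np.arctan2(Rm[1,0],Rm[0,0]))-yaw+180)%360-180
        Rm=Rm@R.from_rotvec([0,0,np.radians(t)]).as_matrix()
    d=Rm.T@(np.array([x,y,z])-o["ee_pos"])/50
    print("turn",round(t/90,3),"shift",np.round(d,3),"norm",round(np.linalg.norm(d),2))
E
python3 -c "
from h import *
o,_=st();print(np.round(o['moment'],2))
shot('scene','s2')"
```

```text
5.35 [496.2  -5.   49.1] x [-0.995 -0.1   -0.003] z [ 0.003 -0.    -1.   ] [0.6 0.9 0.1] 51.1 0.0
[-0.04 -0.06 -0.01]
```

View pics/s2.png

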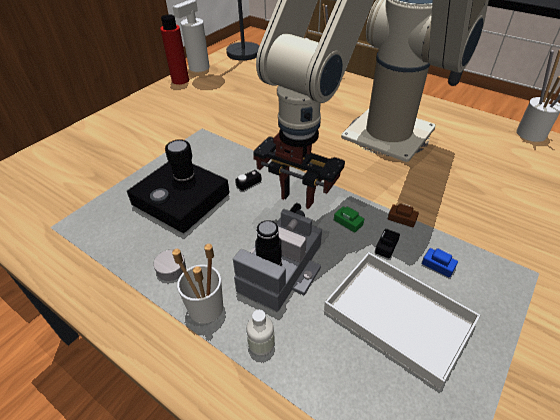

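Call:
{"fn": "apply_moves", "kwargs": {
  "targets": [
    [-1,[0,0,0],[0,0,0]],
    [-1,[0,0,0],[0,0,0]],
    [-1,[0,0,0],[0,0,0]],
    [-1,[0,0,0],[0,0,0]],
    [-1,[0,0,0],[0,0,0]],
    [-1,[0,0,0],[0,0,0]]
  ]
}}

```text
t: 6.15
ee_pos: [495.1, -4.9, 47.7]
orientation: [0.158, -3.138, -0.0]
ft_force: [-0.6, 0.0, 0.1]
width: 0.7
grasp_force: 0.0
```

```bash
python3 -c "
from h import *
o,_=st();print(np.round(o['moment'],2))"
```

```text
6.15 [495.1  -4.9  47.7] x [-0.995 -0.1    0.   ] z [-0.  0. -1.] [-0.6  0.   0.1] 0.7 0.0
[ 0.06 -0.03 -0.04]
```

```bash
python3 - <<'E'
from h import *
px,K,V=shot("wrist","w3")
print(ctrl.pinpoint("knob_mid","wrist"),ctrl.pinpoint("knob_mid","scene"), proj(K,V,[[495,-5,48],[502,-8,60]]))
E
```

```text
[{'xy': [264.8, 257.3], 'score': 0.66}] [{'xy': [170.9, 267.2], 'score': 0.54}, {'xy': [295.5, 212.7], 'score': 0.5}] [[274.00237496 237.85213035]
 [267.32028707 256.26130876]]
```

View pics/w3.png

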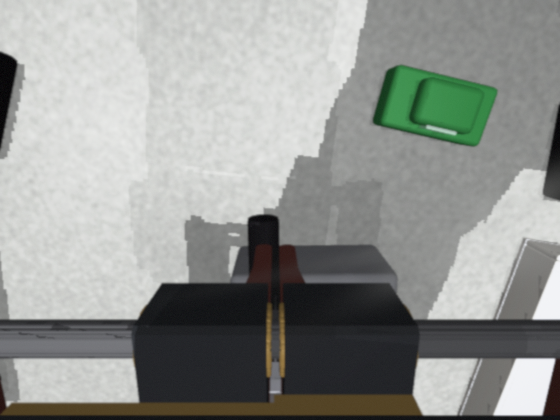

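```bash
python3 - <<'E'
import cv2
a=cv2.imread("pics/w3.png")[200:310,210:330]
cv2.imwrite("pics/w3c.png",cv2.convertScaleAbs(cv2.resize(a,None,fx=5,fy=5,interpolation=cv2.INTER_CUBIC),alpha=1.8,beta=20))
E
```

```text
(no output)
```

View pics/w3c.png

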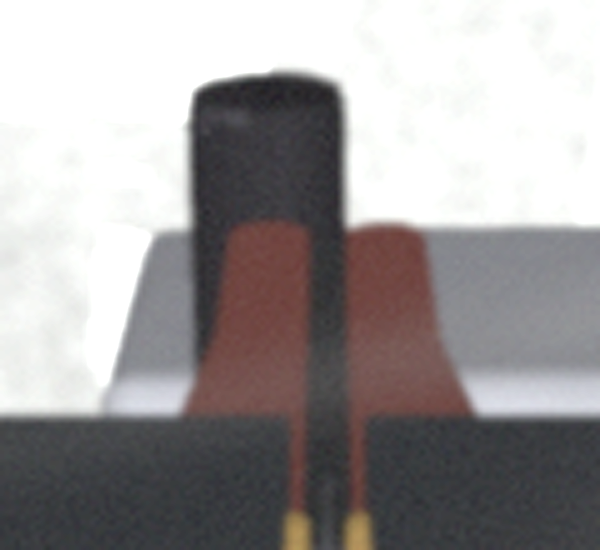

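```bash
python3 - <<'E'
from fit import *
i=ctrl.get_image("wrist");o=ctrl.get_obs();K,V=cam("wrist",i,o)
print("cam",-V[:3,:3].T@V[:3,3],"bed corner",ray(K,V,(241,246),0),ray(K,V,(232,277),55))
p=[612.2,33.9,.097]
print("pred corner",vp(p,[[-100,-50,0],[-100,-50,55]]),proj(K,V,vp(p,[[-100,-50,0],[-100,-50,55],[-100,50,0]])))
for q in (1.5,2,2.25,2.5,3): print(q,np.round(proj(K,V,vp(p,[[x,-40*np.sin(q),85+40*np.cos(q)+h] for x,h in ((-136.5,9),(-136.5,-9),(-114,0))])),0).tolist())
print(ray(K,V,(263.5,218),40),ray(K,V,(263.5,218),60))
E
```

```text
cam [425.23941483 -11.33543213 248.83931303] bed corner [520.30629175 -26.79105907] [518.94114946 -27.11447373]
pred corner [[517.51247921 -25.54975532   0.        ]
 [517.51247921 -25.54975532  55.        ]] [[242.99680274 242.56659122]
 [234.86106234 275.00277881]
 [380.48198231 243.13587229]]
1.5 [[245.0, 240.0], [248.0, 228.0], [248.0, 278.0]]
2 [[256.0, 227.0], [257.0, 217.0], [257.0, 262.0]]
2.25 [[267.0, 222.0], [267.0, 213.0], [267.0, 256.0]]
2.5 [[280.0, 218.0], [280.0, 210.0], [280.0, 251.0]]
3 [[313.0, 215.0], [310.0, 207.0], [310.0, 247.0]]
[485.87770921 -12.26195955] [480.07053685 -12.17322842]
```

```bash
python3 - <<'E'
from h import *
for n in ("scene","top"):
    px,K,V=shot(n,n+"4"); p=px.astype(int)
    m=(p[...,2]>p[...,0]*1.5+8)&(p[...,2]<110); e=proj(K,V,[[495.1,-4.9,47.7],[495,-5,67],[495,-5,80],[502,-9,61]]);print(n,np.round(e).tolist())
    u,v=e[0].astype(int)
    w=np.argwhere(m[v-60:v+30,u-40:u+40]);
    for r in range(w[:,0].max()-8,w[:,0].max()+1): print(r+v-60,[int(c)+u-40 for c in w[w[:,0]==r][:,1]][:12])
a=cv2.imread("pics/scene4.png")[150:270,235:355]
cv2.imwrite("pics/s4c.png",cv2.convertScaleAbs(cv2.resize(a,None,fx=5,fy=5,interpolation=cv2.INTER_CUBIC),alpha=1.6,beta=15))
E
```

```text
scene [[297.0, 214.0], [297.0, 208.0], [297.0, 204.0], [294.0, 211.0]]
197 [np.int64(293), np.int64(294), np.int64(296), np.int64(297), np.int64(298), np.int64(299), np.int64(301), np.int64(302)]
198 [np.int64(293), np.int64(294), np.int64(296), np.int64(297), np.int64(298), np.int64(299), np.int64(300), np.int64(301), np.int64(302), np.int64(303)]
199 [np.int64(293), np.int64(294), np.int64(296), np.int64(297), np.int64(298), np.int64(299), np.int64(300), np.int64(301), np.int64(302)]
200 [np.int64(292), np.int64(293), np.int64(294), np.int64(296), np.int64(297), np.int64(298), np.int64(299), np.int64(300), np.int64(301)]
201 [np.int64(292), np.int64(293), np.int64(294), np.int64(296), np.int64(297), np.int64(298), np.int64(299), np.int64(300)]
202 [np.int64(293), np.int64(294), np.int64(296), np.int64(297), np.int64(298), np.int64(299)]
203 [np.int64(296), np.int64(297), np.int64(298)]
204 [np.int64(296), np.int64(297), np.int64(298)]
205 [np.int64(298)]
top [[280.0, 242.0], [280.0, 241.0], [280.0, 240.0], [281.0, 238.0]]Traceback (most recent call last):
  File "<stdin>", line 7, in <module>
    return umr_maximum(a, axis, None, out, keepdims, initial, where)
ValueError: zero-size array to reduction operation maximum which has no identity
```

Call:
{"fn": "apply_moves", "kwargs": {
  "targets": [
    [0,[0,-0.1,0],[0,0,0]],
    [0,[0,0,0],[0,0,0]],
    [0,[0,0,0],[0,0,0]],
    [0,[0,0,0],[0,0,0]],
    [0,[0,0,0],[0,0,0]],
    [0,[0,0,0.15],[0,0,0]],
    [0,[0,0,0.15],[0,0,0]],
    [-1,[0,0,0],[0,0,0]]
  ]
}}

```text
t: 7.45
ee_pos: [494.9, -9.9, 31.8]
orientation: [0.158, -3.136, -0.0]
ft_force: [1.2, 0.1, 0.6]
width: 37.0
grasp_force: 0.0
```

Call:
{"fn": "apply_moves", "kwargs": {
  "targets": [
    [-1,[0,0,0],[0,0,0]],
    [-1,[0,0,0],[0,0,0]],
    [-1,[0,0,0],[0,0,0]],
    [-1,[0,0,0],[0,0,0]],
    [-1,[0,0,0],[0,0,0]]
  ]
}}

```text
t: 8.07
ee_pos: [495.6, -9.9, 32.7]
orientation: [-0.158, 3.138, -0.0]
ft_force: [-0.2, 0.0, 1.9]
width: 0.4
grasp_force: 0.0
```

```bash
python3 -c "
from h import *
o,_=st();print(np.round(o['moment'],2))"
```

```text
8.07 [495.6  -9.9  32.7] x [-0.995 -0.1   -0.   ] z [ 0. -0. -1.] [-0.2  0.   1.9] 0.4 0.0
[ 0.   -0.01  0.02]
```

```bash
python3 - <<'E'
from h import *
px,K,V=shot("wrist","w5");o=ctrl.get_obs()
s,KS,VS=shot("scene","s5")
e=proj(KS,VS,o["ee_pos"])[0];print(e,proj(K,V,o["ee_pos"]))
r=lambda m,f:cv2.convertScaleAbs(cv2.resize(m,None,fx=f,fy=f,interpolation=cv2.INTER_CUBIC),alpha=1.8,beta=20)
cv2.imwrite("pics/c5.png",np.hstack([r(px[200:320,210:310],4),r(s[150:270,245:345],4)]))
E
```

```text
[294.92517933 217.86336283] [[274.10077973 237.87210488]]
```

View pics/c5.png

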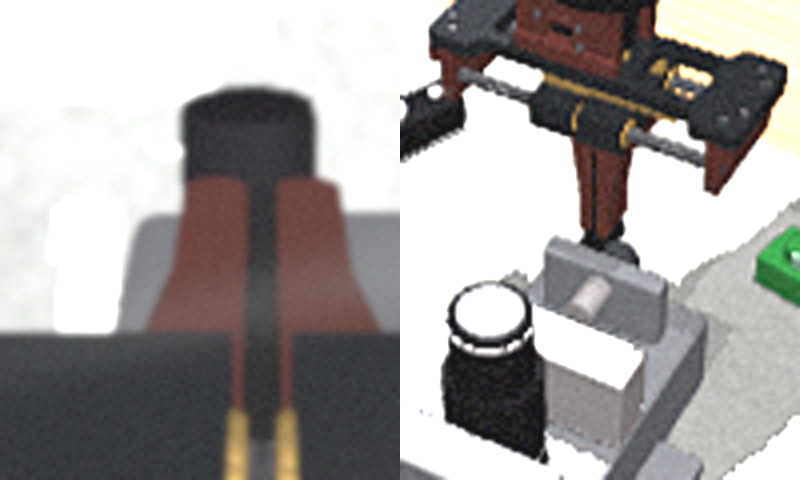

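```bash
python3 - <<'E'
from h import *
i=ctrl.get_image("scene");K,V=cam("scene",i)
c=np.array([496.,-5]);yv=np.array([-.1,.995])
for z in (45,60,70,80,90): print(z,[np.round(proj(K,V,[[*(c+s*yv*29),z]])[0],1).tolist() for s in (-1,1)])
p=cv2.imread("pics/s2.png").astype(int)
m=(p[...,2]>p[...,0]*1.5+8)&(p[...,2]<110)
for u in range(276,318,2):
    w=np.nonzero(m[150:230,u])[0]; print(u,w.max()+150 if len(w) else None,end="; ")
E
```

```text
45 [[285.6, 210.8], [308.0, 219.5]]
60 [[285.6, 206.1], [308.2, 214.8]]
70 [[285.6, 202.9], [308.3, 211.6]]
80 [[285.6, 199.7], [308.5, 208.4]]
90 [[285.5, 196.4], [308.6, 205.1]]
276 162; 278 162; 280 180; 282 198; 284 197; 286 176; 288 169; 290 165; 292 166; 294 167; 296 167; 298 168; 300 169; 302 170; 304 170; 306 172; 308 207; 310 205; 312 203; 314 192; 316 184;
```

Call:
{"fn": "apply_moves", "kwargs": {
  "targets": [
    [0,[0,0,-0.1],[0,0,0]],
    [0,[0,0,0],[0,0,0]],
    [0,[0,0,0],[0,0,0]],
    [0,[0,0,0],[0,0,0]],
    [0,[0,0,0],[0,0,0]],
    [0,[0,0,0.25],[0,0,0]],
    [0,[0,0,0.25],[0,0,0]],
    [-1,[0,0,0],[0,0,0]]
  ]
}}

```text
t: 9.22
ee_pos: [494.3, -9.8, 11.2]
orientation: [0.158, -3.135, -0.0]
ft_force: [-1.0, -0.5, 0.4]
width: 37.7
grasp_force: 0.0
```

Call:
{"fn": "apply_moves", "kwargs": {
  "targets": [
    [-1,[0,0,0],[0,0,0]],
    [-1,[0,0,0],[0,0,0]],
    [-1,[0,0,0],[0,0,0]],
    [-1,[0,0,0],[0,0,0]],
    [-1,[0,0,0],[0,0,0]]
  ]
}}

```text
t: 9.85
ee_pos: [495.7, -10.0, 12.8]
orientation: [-0.158, 3.137, -0.0]
ft_force: [0.5, -2.1, 0.1]
width: 17.1
grasp_force: 30.0
```

```bash
python3 -c "
from h import *
o,_=st();print(np.round(o['moment'],2))"
```

```text
9.85 [495.7 -10.   12.8] x [-0.995 -0.1   -0.   ] z [ 0. -0. -1.] [ 0.5 -2.1  0.1] 17.1 30.0
[-0.43  0.06  0.02]
```

Call:
{"fn": "apply_moves", "kwargs": {
  "targets": [
    [-1,[0,-0.11,-0.212],[0,0,0]],
    [-1,[0,-0.043,-0.235],[0,0,0]],
    [-1,[0,0.029,-0.237],[0,0,0]],
    [-1,[0,0,0],[0,0,0]]
  ]
}}

```text
t: 10.35
ee_pos: [496.6, -20.5, 48.3]
orientation: [-0.161, 3.137, -0.009]
ft_force: [-4.1, -30.5, 6.6]
width: 17.4
grasp_force: 30.1
```

```bash
cat > crank.py <<'E'
import sys,numpy as np
# rows of [ty,tz] in units for crank from q0 by step dq, n rows
q0,dq,n=map(float,sys.argv[1:4]);q=q0+dq*np.arange(int(n)+1)
for a,b in zip(q,q[1:]): print("[%.3f, %.3f]"%(-.8*(np.sin(b)-np.sin(a)),-.8*(np.cos(b)-np.cos(a))),end=" ")
print("end",q[-1])
E
python3 -c "
from h import *
o,_=st();print(np.round(o['moment'],2))"; python3 crank.py 1.3 -.4 8;python3 crank.py 1.3 -.5 8
```

```text
10.35 [496.6 -20.5  48.3] x [-0.995 -0.102 -0.   ] z [ 0.001 -0.006 -1.   ] [ -4.1 -30.5   6.6] 17.4 30.1
[-5.37  0.47 -0.2 ]
[0.144, -0.283] [0.243, -0.205] [0.304, -0.094] [0.316, 0.032] [0.279, 0.152] [0.198, 0.249] [0.085, 0.306] [-0.041, 0.315] end -1.9000000000000001
[0.197, -0.343] [0.337, -0.207] [0.395, -0.020] [0.356, 0.172] [0.230, 0.322] [0.048, 0.393] [-0.147, 0.368] [-0.305, 0.252] end -2.7
```

```bash
python3 crank.py 1.38 -.4 8
```

```text
[0.121, -0.294] [0.226, -0.224] [0.295, -0.118] [0.318, 0.006] [0.290, 0.130] [0.217, 0.232] [0.109, 0.299] [-0.016, 0.317] end -1.8200000000000003
```

Call:
{"fn": "apply_moves", "kwargs": {
  "targets": [
    [-1,[0,0.035,-0.294],[0,0,0]],
    [-1,[0,0.226,-0.224],[0,0,0]],
    [-1,[0,0.295,-0.118],[0,0,0]],
    [-1,[0,0.318,0.006],[0,0,0]]
  ]
}}

```text
t: 10.85
ee_pos: [491.4, 27.4, 80.1]
orientation: [0.157, -3.138, 0.0]
ft_force: [-1.9, -2.2, 1.5]
width: 17.2
grasp_force: 30.0
```

```bash
python3 -c "
from h import *
o,_=st();print(np.round(o['moment'],2))"
```

```text
10.85 [491.4  27.4  80.1] x [-0.995 -0.1    0.   ] z [-0. -0. -1.] [-1.9 -2.2  1.5] 17.2 30.0
[-0.53  0.36  0.06]
```

```bash
python3 crank.py -.22 -.5 8
```

```text
[0.353, 0.179] [0.224, 0.327] [0.040, 0.394] [-0.154, 0.365] [-0.310, 0.246] [-0.390, 0.068] [-0.375, -0.128] [-0.268, -0.292] end -4.22
```

Call:
{"fn": "apply_moves", "kwargs": {
  "targets": [
    [-1,[0,0.353,0.179],[0,0,0]],
    [-1,[0,0.224,0.327],[0,0,0]],
    [-1,[0,0.04,0.394],[0,0,0]],
    [-1,[0,-0.154,0.365],[0,0,0]],
    [-1,[0,-0.31,0.246],[0,0,0]],
    [-1,[0,-0.39,0.068],[0,0,0]],
    [-1,[0,-0.375,-0.128],[0,0,0]],
    [-1,[0,-0.268,-0.292],[0,0,0]]
  ]
}}

```text
t: 11.85
ee_pos: [496.3, -16.8, 20.0]
orientation: [0.158, -3.137, -0.0]
ft_force: [2.3, 6.9, -0.1]
width: 17.4
grasp_force: 30.0
```

Call:
{"fn": "apply_moves", "kwargs": {
  "targets": [
    [1,[0,0,0],[0,0,0]],
    [1,[0,0,0],[0,0,0]],
    [1,[0,0,0],[0,0,0]],
    [1,[0,0,0],[0,0,0]],
    [1,[0,0,0],[0,0,0]]
  ]
}}

```text
t: 12.48
ee_pos: [496.2, -16.1, 20.3]
orientation: [0.159, -3.137, -0.0]
ft_force: [-0.1, -0.3, -0.6]
width: 63.8
grasp_force: 0.0
```

```bash
python3 -c "
from h import *
o,_=st();print(np.round(o['moment'],2))
i=ctrl.get_image('top');K,V=cam('top',i)
for l in ('vise_jaw','barrel_slim','barrel_collar'):
  for a in ctrl.pinpoint(l,'top'): print(l,a['score'],a['xy'],ray(K,V,a['xy'],55))
"
```

```text
12.47 [496.2 -16.1  20.3] x [-0.995 -0.101  0.   ] z [-0.  0. -1.] [-0.1 -0.3 -0.6] 63.8 0.0
[ 0.01  0.01 -0.01]
vise_jaw 0.55 [268.3, 201.0] [604.51701346  32.59113967]
barrel_slim 0.97 [268.7, 185.6] [648.23502729  34.00312112]
barrel_slim 0.49 [293.3, 150.7] [753.03842774 -29.21836901]
barrel_collar 0.95 [391.9, 228.9] [ 544.23274092 -306.94844154]
```

```bash
python3 -c "
from h import *
go(649,32,150)"
```

```text
12.68 [496.3 -16.3  20.4] x [-0.995 -0.101  0.   ] z [-0.  0. -1.] [-0.5  0.2 -0.1] 79.9 0.0
turn 0.0 shift [-3.136  0.654 -2.592] norm 4.12
```

Call:
{"fn": "apply_moves", "kwargs": {
  "targets": [
    [1,[0,0,-0.9],[0,0,0]],
    [1,[0,0,-0.9],[0,0,0]],
    [1,[0,0,-0.792],[0,0,0]],
    [1,[-0.784,0.164,0],[0,0,0]],
    [1,[-0.784,0.163,0],[0,0,0]],
    [1,[-0.784,0.164,0],[0,0,0]],
    [1,[-0.784,0.163,0],[0,0,0]],
    [1,[0,0,0],[0,0,0]]
  ]
}}

```text
t: 13.68
ee_pos: [651.0, 32.7, 149.7]
orientation: [-0.159, 3.136, 0.0]
ft_force: [-0.6, 0.4, 0.6]
width: 87.7
grasp_force: 0.0
```

```bash
python3 -c "
from h import *
o,_=st()
px,K,V=shot('wrist','w6')
for a in ctrl.pinpoint('barrel_slim','wrist'): print(a['score'],a['xy'],ray(K,V,a['xy'],55))
for a in ctrl.masks_of('barrel_slim','wrist')[:1]: print(a['score'],a['bbox'])
for z in (160,):
  t=np.linspace(0,6.28,60);q=proj(K,V,np.c_[649+20*np.cos(t),32+20*np.sin(t),t*0+z]);print(q.min(0),q.max(0))
"
```

```text
13.68 [651.   32.7 149.7] x [-0.995 -0.101 -0.001] z [ 0.001  0.    -1.   ] [-0.6  0.4  0.6] 87.7 0.0
0.81 [239.0, 170.3, 311.6, 279.2]
[237.28239403 205.80121392] [309.1344589  273.63365242]
```

View pics/w6.png

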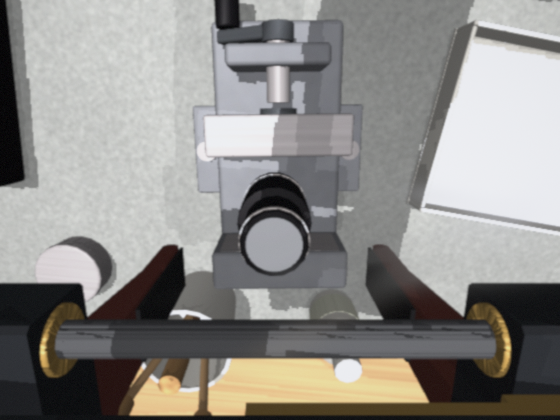

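Call:
{"fn": "apply_moves", "kwargs": {
  "targets": [
    [1,[0,0,0.54],[0,0,0]],
    [1,[0,0,0.54],[0,0,0]],
    [-1,[0,0,0],[0,0,0]],
    [-1,[0,0,0],[0,0,0]],
    [-1,[0,0,0],[0,0,0]],
    [-1,[0,0,0],[0,0,0]],
    [-1,[0,0,0],[0,0,0]],
    [-1,[0,0,0],[0,0,0]]
  ]
}}

```text
t: 14.82
ee_pos: [649.3, 32.0, 96.5]
orientation: [-0.158, 3.137, 0.0]
ft_force: [0.5, -0.0, 1.8]
width: 39.5
grasp_force: 30.0
```

```bash
python3 -c "
from h import *
st()"
```

```text
14.82 [649.3  32.   96.5] x [-0.995 -0.101 -0.001] z [ 0.001  0.    -1.   ] [ 0.5 -0.   1.8] 39.5 30.0
```

Call:
{"fn": "apply_moves", "kwargs": {
  "targets": [
    [-1,[0,0,-0.2],[0,0,0]],
    [-1,[0,0,-0.5],[0,0,0]],
    [-1,[0,0,-0.5],[0,0,0]],
    [-1,[0,0,-0.4],[0,0,0]],
    [-1,[0,0,0],[0,0,0]]
  ]
}}

```text
t: 15.45
ee_pos: [650.1, 32.0, 177.9]
orientation: [-0.158, 3.134, -0.0]
ft_force: [0.1, -0.4, -2.7]
width: 39.6
grasp_force: 30.0
```

```bash
python3 -c "
from h import *
st()
px,K,V=shot('top')
m=ctrl.masks_of('tray','top')[0];print(m['score'],m['bbox'])
c=cv2.findContours(m['region'].astype(np.uint8),0,2)[0];c=max(c,key=cv2.contourArea)
P=np.array([ray(K,V,p[0],35) for p in c],np.float32)
r=cv2.minAreaRect(P);print(r,cv2.boxPoints(r))
cam_=[]
t=ctrl.pinpoint('tray','top')[0];print(ray(K,V,t['xy'],0))
"
```

```text
15.45 [650.1  32.  177.9] x [-0.995 -0.1   -0.003] z [ 0.003  0.    -1.   ] [ 0.1 -0.4 -2.7] 39.6 30.0
0.71 [131.2, 172.3, 221.2, 239.0]
((580.5145263671875, 294.1510009765625), (232.5436248779297, 165.6020050048828), 85.79319763183594) [[489.40732 184.26645]
 [654.5632  172.11844]
 [671.6217  404.03555]
 [506.46588 416.18356]]
[582.46289536 287.2211363 ]
```

```bash
python3 -c "
from h import *
go(622,362,100)"
```

```text
15.6 [648.2  31.9 175. ] x [-0.995 -0.1    0.002] z [-0.002 -0.    -1.   ] [ 0.3  0.3 -1.7] 39.8 30.0
turn 0.0 shift [-0.144  6.621  1.501] norm 6.79
```

Call:
{"fn": "apply_moves", "kwargs": {
  "targets": [
    [-1,[-0.02,0.5,0],[0,0,0]],
    [-1,[-0.02,0.95,0],[0,0,0]],
    [-1,[-0.02,1,0],[0,0,0]],
    [-1,[-0.02,1,0],[0,0,0]],
    [-1,[-0.02,1,0],[0,0,0]],
    [-1,[-0.02,0.95,0.3],[0,0,0]],
    [-1,[-0.02,0.8,0.4],[0,0,0]],
    [-1,[0,0.42,0.4],[0,0,0]]
  ]
}}

```text
t: 16.6
ee_pos: [621.6, 363.5, 118.8]
orientation: [0.161, -3.136, 0.001]
ft_force: [-0.1, 0.1, -2.0]
width: 39.6
grasp_force: 30.0
```

```bash
python3 -c "
from h import *
st();ctrl.get_image('wrist');go(622,362,47)
px,K,V=shot('wrist');print(np.round(ray(K,V,(275,240),35)))
cv2.imwrite('pics/w7.png',px)"
```

```text
16.6 [621.6 363.5 118.8] x [-0.995 -0.102  0.002] z [-0.002 -0.001 -1.   ] [-0.1  0.1 -2. ] 39.6 30.0
16.65 [619.9 364.4 115.7] x [-0.995 -0.103  0.005] z [-0.005 -0.002 -1.   ] [-0.7  0.9 -4.2] 39.6 30.0
turn 0.0 shift [-0.045 -0.05   1.375] norm 1.38
[649. 368.]
```

View pics/w7.png

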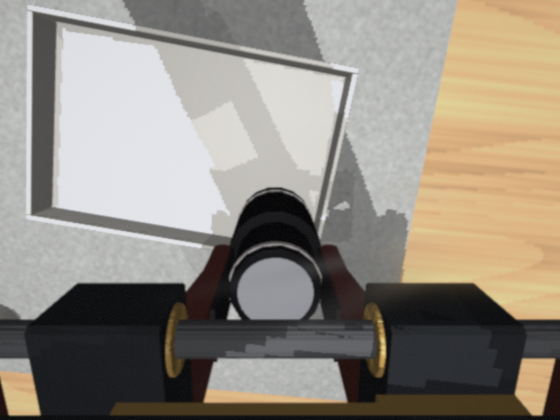

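```bash
python3 -c "
from h import *
o=ctrl.get_obs();i=ctrl.get_image('wrist');K,V=cam('wrist',i,o);print(o['ee_pos'])
a=[ray(K,V,u,35) for u in ((30,8),(356,71),(28,215))];print(np.round(a,1))
d1=a[1]-a[0];d2=a[2]-a[0];print(np.linalg.norm(d1),np.linalg.norm(d2),np.degrees(np.arctan2(-d1[0],d1[1])),np.degrees(np.arctan2(d2[1],d2[0])),'center',(a[1]+a[2])/2)
"
```

```text
[620.08712147 362.47677257 116.77999251]
[[496.  176.3]
 [513.6 411.4]
 [649.3 164.3]]
235.7524557985904 153.81024851087076 -4.280187413346322 -4.471365392992883 center [581.45283611 287.83218292]
```

Call:
{"fn": "apply_moves", "kwargs": {
  "targets": [
    [-1,[0,0,0.4],[0,0,0]],
    [-1,[0,0,0.5],[0,0,0]],
    [-1,[0,0,0.3],[0,0,0]],
    [-1,[0,0,0.18],[0,0,0]],
    [-1,[0,0,0],[0,0,0]],
    [-1,[0,0,0],[0,0,0]]
  ]
}}

```text
t: 17.5
ee_pos: [623.3, 362.2, 52.9]
orientation: [-0.158, 3.136, 0.001]
ft_force: [0.3, 0.2, -1.0]
width: 39.4
grasp_force: 30.0
```

```bash
python3 -c "
from h import *
st()"
```

```text
17.5 [623.3 362.2  52.9] x [-0.995 -0.1   -0.001] z [ 0.001  0.001 -1.   ] [ 0.3  0.2 -1. ] 39.4 30.0
```

Call:
{"fn": "apply_moves", "kwargs": {
  "targets": [
    [-1,[0,0,0.05],[0,0,0]],
    [-1,[0,0,0.05],[0,0,0]],
    [-1,[0,0,0],[0,0,0]]
  ]
}}

```text
t: 17.88
ee_pos: [622.5, 361.9, 46.8]
orientation: [0.158, -3.137, 0.0]
ft_force: [0.5, -0.5, -1.7]
width: 39.4
grasp_force: 30.0
```

```bash
python3 -c "
from h import *
st()"
```

```text
17.88 [622.5 361.9  46.8] x [-0.995 -0.101  0.   ] z [-0. -0. -1.] [ 0.5 -0.5 -1.7] 39.4 30.0
```

Call:
{"fn": "apply_moves", "kwargs": {
  "targets": [
    [-1,[0,0,0.025],[0,0,0]],
    [-1,[0,0,0],[0,0,0]],
    [0.3,[0,0,0],[0,0,0]],
    [0.5,[0,0,0],[0,0,0]],
    [0.5,[0,0,0],[0,0,0]],
    [0.5,[0,0,-0.4],[0,0,0]],
    [1,[0,0,-0.8],[0,0,0]],
    [1,[0,0,-0.8],[0,0,0]]
  ]
}}

```text
t: 18.88
ee_pos: [622.9, 362.1, 148.3]
orientation: [-0.158, 3.137, 0.001]
ft_force: [0.5, 0.6, -0.2]
width: 82.1
grasp_force: 0.0
```

```bash
python3 -c "
from h import *
st()
px,K,V=shot('top','t8')
for l in ('finder','winder','barrel_slim','handgrip','mirror_box'):
  z=4 if 'slim' in l else 0
  for a in ctrl.pinpoint(l,'top'): print(l,round(a['score'],2),a['xy'],ray(K,V,a['xy'],z))
  for a in ctrl.masks_of(l,'top')[:2]:
    if l in('finder','winder'):
      P=np.array([ray(K,V,(c,r),25) for r,c in np.argwhere(a['region'])],np.float32);print(l,a['bbox'],cv2.minAreaRect(P),px[a['region']].mean(0))
"
```

```text
18.88 [622.9 362.1 148.3] x [-0.995 -0.1   -0.001] z [ 0.001  0.    -1.   ] [ 0.5  0.6 -0.2] 82.1 0.0
finder 0.83 [207.9, 304.1] [319.39082879 183.29009803]
finder 0.75 [166.0, 269.9] [406.3869891  307.29861437]
finder 0.59 [207.6, 263.6] [429.75667905 193.39670678]
finder 0.54 [244.3, 269.1] [419.78111951  90.27247945]
finder 0.54 [393.5, 225.1] [ 565.55501813 -323.64908195]
finder [201.4, 252.8, 215.3, 273.4] ((427.76580810546875, 192.55206298828125), (63.50373840332031, 35.679710388183594), 4.673821926116943) [33.0031746  31.51746032 31.69206349]
finder [195.0, 293.2, 218.6, 305.6] ((326.44268798828125, 185.67210388183594), (36.346187591552734, 65.0971450805664), 9.177593231201172) [ 44.80674847  67.69631902 100.38343558]
winder 0.71 [351.6, 267.8] [ 438.72901343 -207.57340418]
winder [343.0, 256.7, 356.2, 280.7] ((434.713623046875, -197.9105682373047), (29.656082153320312, 65.16719055175781), 77.44004821777344) [80.3974359  77.67521368 77.36752137]
barrel_slim 0.82 [155.9, 193.2] [622.56801069 357.49874355]
```

```bash
python3 -c "
from h import *
go(428,193,60)"
```

```text
19.43 [622.2 361.6 144.7] x [-0.995 -0.1    0.002] z [-0.002 -0.001 -1.   ] [ 0.3  0.8 -0.2] 87.7 0.0
turn 0.0 shift [ 4.201 -2.964  1.702] norm 5.42
```

Call:
{"fn": "apply_moves", "kwargs": {
  "targets": [
    [1,[0.7,-0.494,0],[0,0,0]],
    [1,[0.7,-0.494,0],[0,0,0]],
    [1,[0.7,-0.494,0],[0,0,0]],
    [1,[0.7,-0.494,0.3],[0,0,0]],
    [1,[0.7,-0.494,0.7],[0,0,0]],
    [1,[0.7,-0.494,0.7],[0,0,0]],
    [1,[0,0,0],[0,0,0]],
    [1,[0,0,0],[0,0,0]]
  ]
}}

```text
t: 20.42
ee_pos: [429.8, 193.9, 61.1]
orientation: [-0.158, 3.137, 0.001]
ft_force: [-0.7, 0.6, 1.0]
width: 87.7
grasp_force: 0.0
```

```bash
python3 -c "
from h import *
px,K,V=shot('wrist')
m=[a for a in ctrl.masks_of('finder','wrist')]
for a in m[:3]:
  P=np.array([ray(K,V,(c,r),24) for r,c in np.argwhere(a['region'])],np.float32);print(round(a['score'],2),a['bbox'],cv2.minAreaRect(P),px[a['region']].mean(0).round())
go(428,193,-24,184.7)"
```

```text
0.92 [227.9, 23.6, 332.0, 93.3] ((327.1902770996094, 187.0191650390625), (36.76608657836914, 63.64052963256836), 8.799615859985352) [ 57.  79. 114.]
0.63 [67.7, 137.7, 175.7, 211.8] ((409.5799560546875, 90.254150390625), (67.8525619506836, 40.16278076171875), 83.22032928466797) [104. 182.  84.]
0.62 [385.4, 175.5, 494.3, 244.4] ((411.58111572265625, 303.4703063964844), (70.11422729492188, 38.247535705566406), 88.59666442871094) [199. 117.  84.]
20.52 [430.6 194.4  61.6] x [-0.995 -0.101 -0.003] z [ 0.003  0.001 -1.   ] [-0.  -0.2 -0.3] 88.1 0.0
turn 0.012 shift [ 0.059 -0.026  1.712] norm 1.71
```

Call:
{"fn": "apply_moves", "kwargs": {
  "targets": [
    [1,[0.04,0,0.7],[0,0,0.012]],
    [1,[0,0,0.6],[0,0,0]],
    [1,[0,0,0.4],[0,0,0]],
    [-1,[0,0,0],[0,0,0]],
    [-1,[0,0,0],[0,0,0]],
    [-1,[0,0,0],[0,0,0]],
    [-1,[0,0,0],[0,0,0]],
    [-1,[0,0,0],[0,0,0]]
  ]
}}

```text
t: 21.52
ee_pos: [426.9, 193.3, -23.8]
orientation: [-0.128, 3.138, 0.0]
ft_force: [0.1, 0.0, 0.0]
width: 41.4
grasp_force: 0.0
```

Call:
{"fn": "apply_moves", "kwargs": {
  "targets": [
    [-1,[0,0,0],[0,0,0]],
    [-1,[0,0,0],[0,0,0]]
  ]
}}

```text
t: 21.78
ee_pos: [426.8, 193.2, -24.0]
orientation: [-0.128, 3.139, 0.0]
ft_force: [-0.9, 0.1, 5.8]
width: 35.5
grasp_force: 29.9
```

```bash
python3 -c "
from h import *
st()"
```

```text
21.77 [426.8 193.2 -24. ] x [-0.997 -0.082 -0.   ] z [ 0.  0. -1.] [-0.9  0.1  5.8] 35.5 29.9
```

```bash
python3 -c "
from h import *
go(576.6,223.2,-18.5)"
```

```text
21.77 [426.8 193.2 -24. ] x [-0.997 -0.082 -0.   ] z [ 0.  0. -1.] [-0.9  0.1  5.8] 35.5 29.9
turn 0.0 shift [-3.035  0.353 -0.108] norm 3.06
```

Call:
{"fn": "apply_moves", "kwargs": {
  "targets": [
    [-1,[0,0,-0.6],[0,0,0]],
    [-1,[0,0,-0.7],[0,0,0]],
    [-1,[-0.6,0.07,0],[0,0,0]],
    [-1,[-0.8,0.1,0],[0,0,0]],
    [-1,[-0.8,0.1,0],[0,0,0]],
    [-1,[-0.6,0.06,0],[0,0,0]],
    [-1,[-0.235,0.023,0.3],[0,0,0]],
    [-1,[0,0,0.4],[0,0,0]]
  ]
}}

```text
t: 22.78
ee_pos: [576.0, 223.0, 4.2]
orientation: [0.128, -3.138, 0.0]
ft_force: [0.2, 0.5, -1.0]
width: 35.7
grasp_force: 29.9
```

Call:
{"fn": "apply_moves", "kwargs": {
  "targets": [
    [-1,[0,0,0.3],[0,0,0]],
    [-1,[0,0,0.18],[0,0,0]],
    [-1,[0,0,0],[0,0,0]],
    [0.2,[0,0,0],[0,0,0]],
    [0.3,[0,0,0],[0,0,0]],
    [0.3,[0,0,0],[0,0,0]],
    [0.3,[0,0,0],[0,0,0]],
    [0.3,[0,0,-0.2],[0,0,0]]
  ]
}}

```text
t: 23.78
ee_pos: [575.8, 222.9, -8.5]
orientation: [0.128, -3.138, 0.001]
ft_force: [0.0, 1.0, 0.1]
width: 57.4
grasp_force: 0.0
```

```bash
python3 -c "
from h import *
o,_=st()
i=ctrl.get_image('scene');K,V=cam('scene',i)
for a in ctrl.pinpoint('finder','scene'): print(round(a['score'],2),ray(K,V,a['xy'],4))
i=ctrl.get_image('top');K,V=cam('top',i)
for a in ctrl.pinpoint('winder','top'): print(round(a['score'],2),ray(K,V,a['xy'],0))
go(435,-200,110,167.4)
"
```

```text
23.77 [575.8 222.9  -8.5] x [-0.997 -0.082  0.001] z [-0.001 -0.001 -1.   ] [0.  1.  0.1] 57.4 0.0
0.83 [412.67773395 313.24248889]
0.8 [414.33714882  88.2747288 ]
0.68 [567.56088775 221.60765445]
0.71 [ 446.07078302 -204.35202167]
0.22 [513.39881953 -13.20240578]
23.98 [576.8 223.3  -7.7] x [-0.997 -0.082 -0.001] z [ 0.001  0.    -1.   ] [-0.4 -1.1 -0.7] 57.0 0.0
turn 0.192 shift [ 0.92  -8.881 -2.359] norm 9.23
```

Call:
{"fn": "apply_moves", "kwargs": {
  "targets": [
    [1,[0,0,-0.8],[0,0,0]],
    [1,[0,0,-0.8],[0,0,0.096]],
    [1,[0,0,-0.76],[0,0,0.096]],
    [1,[0.1,-0.9,0],[0,0,0]],
    [1,[0.1,-1,0],[0,0,0]],
    [1,[0.1,-1,0],[0,0,0]],
    [1,[0.1,-1,0],[0,0,0]],
    [1,[0.1,-1,0],[0,0,0]]
  ]
}}

```text
t: 24.98
ee_pos: [498.0, -11.8, 109.9]
orientation: [0.344, 3.122, -0.0]
ft_force: [0.1, -0.4, 0.6]
width: 87.9
grasp_force: 0.0
```

Call:
{"fn": "apply_moves", "kwargs": {
  "targets": [
    [1,[0.1,-1,0],[0,0,0]],
    [1,[0.1,-1,0],[0,0,0]],
    [1,[0.1,-1,0],[0,0,0]],
    [1,[0.1,-0.98,0],[0,0,0]],
    [1,[0,0,0],[0,0,0]],
    [1,[0,0,0],[0,0,0]]
  ]
}}

```text
t: 25.72
ee_pos: [435.6, -200.1, 109.7]
orientation: [-0.346, -3.122, -0.0]
ft_force: [-0.7, -0.0, -0.3]
width: 87.5
grasp_force: 0.0
```

```bash
python3 -c "
from h import *
px,K,V=shot('wrist')
for a in ctrl.masks_of('winder','wrist')[:2]:
  P=np.array([ray(K,V,(c,r),22) for r,c in np.argwhere(a['region'])],np.float32);print(round(a['score'],2),a['bbox'],cv2.minAreaRect(P),px[a['region']].mean(0).round())
for a in ctrl.pinpoint('winder','wrist')[:2]: print(a['score'],ray(K,V,a['xy'],0))
go(435,-199,-24)"
```

```text
0.92 [257.3, 159.7, 295.3, 244.3] ((434.04840087890625, -199.05003356933594), (31.43614387512207, 69.25382995605469), 74.26583862304688) [83. 82. 84.]
0.59 [478.6, 220.7, 560.0, 282.5] ((527.8120727539062, -5.804660797119141), (65.57212829589844, 61.21039581298828), 88.906494140625) [68. 66. 66.]
0.77 [ 434.40859312 -198.0440811 ]
25.88 [ 436.  -199.2  109.7] x [-0.976  0.216  0.   ] z [-0.  0. -1.] [-0.1  0.6 -0.6] 88.0 0.0
turn 0.0 shift [ 0.021 -0.     2.675] norm 2.67
```

Call:
{"fn": "apply_moves", "kwargs": {
  "targets": [
    [1,[0.02,0,0.9],[0,0,0]],
    [1,[0,0,0.9],[0,0,0]],
    [1,[0,0,0.6],[0,0,0]],
    [1,[0,0,0.27],[0,0,0]],
    [-1,[0,0,0],[0,0,0]],
    [-1,[0,0,0],[0,0,0]],
    [-1,[0,0,0],[0,0,0]],
    [-1,[0,0,0],[0,0,0]]
  ]
}}

```text
t: 26.88
ee_pos: [435.3, -200.4, -23.0]
orientation: [0.345, 3.121, -0.001]
ft_force: [0.5, 0.4, -0.0]
width: 51.2
grasp_force: 0.0
```

Call:
{"fn": "apply_moves", "kwargs": {
  "targets": [
    [-1,[0,0,0],[0,0,0]],
    [-1,[0,0,0],[0,0,0]],
    [-1,[0,0,0],[0,0,0]],
    [-1,[0,0,0],[0,0,0]]
  ]
}}

```text
t: 27.38
ee_pos: [434.8, -200.2, -23.6]
orientation: [0.344, 3.123, -0.0]
ft_force: [-0.3, -0.8, 3.2]
width: 29.7
grasp_force: 29.4
```

```bash
python3 -c "
from h import *
st();go(581.7,291,110,184.7)"
```

```text
27.38 [ 434.8 -200.2  -23.6] x [-0.976  0.218 -0.   ] z [ 0. -0. -1.] [-0.3 -0.8  3.2] 29.7 29.4
27.38 [ 434.8 -200.2  -23.6] x [-0.976  0.218 -0.   ] z [ 0. -0. -1.] [-0.3 -0.8  3.2] 29.7 29.4
turn -0.192 shift [-3.733  9.549 -2.673] norm 10.6
```

Call:
{"fn": "apply_moves", "kwargs": {
  "targets": [
    [-1,[0,0,-0.8],[0,0,0]],
    [-1,[0,0,-0.95],[0,0,-0.096]],
    [-1,[0,0,-0.92],[0,0,-0.096]],
    [-1,[-0.32,0.8,0],[0,0,0]],
    [-1,[-0.373,0.955,0],[0,0,0]],
    [-1,[-0.373,0.955,0],[0,0,0]],
    [-1,[-0.373,0.955,0],[0,0,0]],
    [-1,[-0.373,0.955,0],[0,0,0]]
  ]
}}

```text
t: 28.38
ee_pos: [506.2, 39.2, 109.5]
orientation: [0.128, -3.139, 0.0]
ft_force: [0.7, 0.1, -1.3]
width: 29.8
grasp_force: 29.4
```

Call:
{"fn": "apply_moves", "kwargs": {
  "targets": [
    [-1,[-0.373,0.955,0],[0,0,0]],
    [-1,[-0.373,0.955,0],[0,0,0]],
    [-1,[-0.373,0.955,0],[0,0,0]],
    [-1,[-0.373,0.955,0],[0,0,0]],
    [-1,[-0.373,0.955,0],[0,0,0]],
    [-1,[-0.05,0.154,0],[0,0,0]],
    [-1,[0,0,0],[0,0,0]],
    [-1,[0,0,0],[0,0,0]]
  ]
}}

```text
t: 29.38
ee_pos: [580.8, 289.5, 109.4]
orientation: [0.127, -3.138, 0.001]
ft_force: [0.2, -0.3, -1.2]
width: 29.8
grasp_force: 29.4
```

```bash
python3 -c "
from h import *
go(581.7,291,-18.5)"
```

```text
29.38 [580.8 289.5 109.4] x [-0.997 -0.081  0.001] z [-0.001 -0.001 -1.   ] [ 0.2 -0.3 -1.2] 29.8 29.4
turn 0.0 shift [-0.023  0.03   2.558] norm 2.56
```

Call:
{"fn": "apply_moves", "kwargs": {
  "targets": [
    [-1,[0.55,-0.02,0.3],[0,0,0]],
    [-1,[0,0,0.8],[0,0,0]],
    [-1,[0,0,0.8],[0,0,0]],
    [-1,[0,0,0.45],[0,0,0]],
    [-1,[0,0,0.18],[0,0,0]],
    [-1,[0,0,0],[0,0,0]],
    [0,[0,0,0],[0,0,0]],
    [0.1,[0,0,0],[0,0,0]]
  ]
}}

```text
t: 30.38
ee_pos: [555.0, 288.1, -15.5]
orientation: [-0.128, 3.137, 0.001]
ft_force: [-0.3, 0.2, 1.1]
width: 45.9
grasp_force: 0.0
```

Call:
{"fn": "apply_moves", "kwargs": {
  "targets": [
    [0.1,[0,0,0],[0,0,0]],
    [0.1,[0,0,0],[0,0,0]],
    [0.1,[0,0,-0.3],[0,0,0]],
    [0.5,[0,0,-0.9],[0,0,0]],
    [1,[0,0,-1],[0,0,0]],
    [1,[0,0,-1],[0,0,0]],
    [1,[0,0,-0.5],[0,0,0]],
    [1,[0,0,0],[0,0,0]]
  ]
}}

```text
t: 31.38
ee_pos: [555.6, 288.5, 171.5]
orientation: [-0.128, 3.134, 0.004]
ft_force: [-0.5, 0.4, -0.4]
width: 88.2
grasp_force: 0.0
```

```bash
python3 -c "
from h import *
st()
px,K,V=shot('top','t9')
for l,z in (('finder',4),('winder',4),('barrel_slim',4),('barrel_collar',55),('base',0)):
  for a in ctrl.pinpoint(l,'top')[:5]: print(l,round(a['score'],2),a['xy'],ray(K,V,a['xy'],z))
go(545,-304,165,185.7)
"
```

```text
31.38 [555.6 288.5 171.5] x [-0.997 -0.082 -0.005] z [ 0.005  0.002 -1.   ] [-0.5  0.4 -0.4] 88.2 0.0
finder 0.82 [207.5, 301.0] [327.58614485 184.47326199]
finder 0.72 [241.6, 269.9] [416.8546845   97.26281719]
finder 0.68 [201.3, 213.6] [569.81586625 222.50748785]
finder 0.18 [271.6, 201.2] [616.21296283  25.23403092]
winder 0.65 [180.6, 215.7] [560.72376943 280.59087461]
base 0.67 [381.0, 218.8] [ 581.93312931 -288.08710072]
31.68 [553.3 287.3 166.7] x [-0.997 -0.082  0.003] z [-0.002 -0.001 -1.   ] [-0.1 -0.  -0.3] 87.7 0.0
turn -0.011 shift [  1.339 -11.751   0.048] norm 11.83
```

View pics/t9.png

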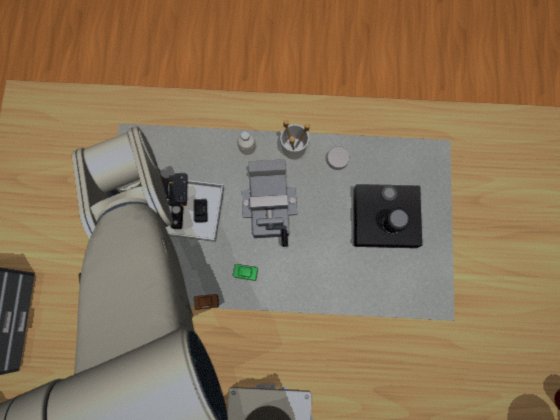

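Call:
{"fn": "apply_moves", "kwargs": {
  "targets": [
    [1,[0.11,-0.98,0],[0,0,-0.011]],
    [1,[0.11,-0.98,0],[0,0,0]],
    [1,[0.11,-0.98,0],[0,0,0]],
    [1,[0.11,-0.98,0],[0,0,0]],
    [1,[0.11,-0.98,0],[0,0,0]],
    [1,[0.11,-0.98,0],[0,0,0]],
    [1,[0.11,-0.98,0],[0,0,0]],
    [1,[0.11,-0.98,0],[0,0,0]]
  ]
}}

```text
t: 32.67
ee_pos: [547.7, -108.2, 167.4]
orientation: [0.155, -3.136, -0.001]
ft_force: [0.1, -0.6, 0.6]
width: 87.7
grasp_force: 0.0
```

Call:
{"fn": "apply_moves", "kwargs": {
  "targets": [
    [1,[0.11,-0.98,0],[0,0,0]],
    [1,[0.11,-0.98,0],[0,0,0]],
    [1,[0.11,-0.98,0],[0,0,0]],
    [1,[0.11,-0.98,0],[0,0,0]],
    [1,[0,0,0],[0,0,0]],
    [1,[0,0,0],[0,0,0]]
  ]
}}

```text
t: 33.42
ee_pos: [545.1, -303.3, 167.2]
orientation: [0.154, -3.136, -0.002]
ft_force: [0.1, 0.9, -0.6]
width: 88.0
grasp_force: 0.0
```

```bash
python3 -c "
from h import *
px,K,V=shot('wrist','w10');st()
for a in ctrl.pinpoint('barrel_collar','wrist')[:2]: print(a['score'],ray(K,V,a['xy'],55))
a=ctrl.masks_of('barrel_collar','wrist')[0];print(a['score'],a['bbox'])
t=np.linspace(0,6.28,90);b=None
from scipy.optimize import least_squares
B=a['bbox']
def f(p):
  q=proj(K,V,np.r_[np.c_[p[0]+29*np.cos(t),p[1]+29*np.sin(t),t*0+150],np.c_[p[0]+25*np.cos(t),p[1]+25*np.sin(t),t*0+55],np.c_[p[0]+29*np.cos(t),p[1]+29*np.sin(t),t*0+115]])
  return [q[:,0].min()-B[0],q[:,0].max()-B[2],.5*(q[:,1].min()-B[1])]
r=least_squares(f,[550,-303]);print(r.x,r.fun)
"
```

```text
33.48 [ 545.3 -302.8  167.5] x [-0.995 -0.099  0.001] z [-0.001  0.001 -1.   ] [-0.4  0.2  0.2] 87.7 0.0
0.95 [ 554.51829815 -304.39319389]
0.77 [226.4, 179.6, 319.7, 285.8]
[ 554.92741582 -302.98909677] [ 1.22425643 -1.22436302 -0.21980039]
```

View pics/w10.png

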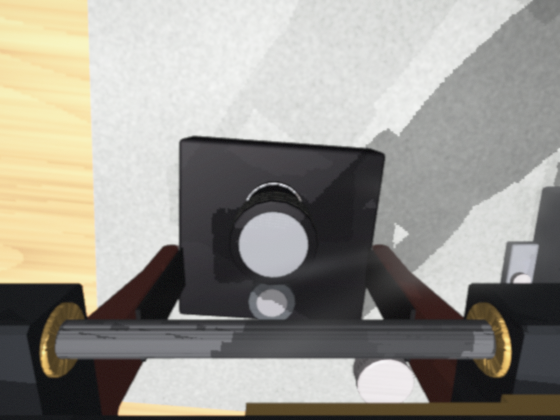

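Call:
{"fn": "apply_moves", "kwargs": {
  "targets": [
    [1,[-0.186,-0.033,0.3],[0,0,0]],
    [1,[0,0,0.6],[0,0,0]],
    [1,[0,0,0.5],[0,0,0]],
    [1,[0,0,0.2],[0,0,0]],
    [-1,[0,0,0],[0,0,0]],
    [-1,[0,0,0],[0,0,0]],
    [-1,[0,0,0],[0,0,0]],
    [-1,[0,0,0],[0,0,0]]
  ]
}}

```text
t: 34.58
ee_pos: [555.7, -304.8, 89.2]
orientation: [-0.155, 3.136, -0.001]
ft_force: [0.4, 0.6, 2.6]
width: 56.9
grasp_force: 30.0
```

Call:
{"fn": "apply_moves", "kwargs": {
  "targets": [
    [-1,[0,0,0],[0,0,0]],
    [-1,[0,0,0],[0,0,0]]
  ]
}}

```text
t: 34.83
ee_pos: [555.8, -304.8, 89.2]
orientation: [-0.155, 3.136, -0.001]
ft_force: [0.5, 2.2, 6.8]
width: 57.7
grasp_force: 30.0
```

```bash
python3 -c "
from h import *
px,K,V=shot('top')
for a in ctrl.pinpoint('vise_jaw','top')[:1]: print(a['score'],ray(K,V,a['xy'],55))
go(643,33.5,170,185.74)"
```

```text
0.91 [605.19622982  24.92573858]
34.92 [ 555.8 -304.8   89.2] x [-0.995 -0.099 -0.001] z [ 0.001 -0.001 -1.   ] [-1.   2.1  5.9] 57.6 30.0
turn -0.001 shift [-2.414  6.556 -1.617] norm 7.17
```

Call:
{"fn": "apply_moves", "kwargs": {
  "targets": [
    [-1,[0,0,-0.3],[0,0,0]],
    [-1,[0,0,-0.7],[0,0,0]],
    [-1,[0,0,-0.6],[0,0,0]],
    [-1,[-0.25,0.652,0],[0,0,0]],
    [-1,[-0.35,0.9,0],[0,0,0]],
    [-1,[-0.35,0.95,0],[0,0,0]],
    [-1,[-0.35,0.95,0],[0,0,0]],
    [-1,[-0.35,0.95,0],[0,0,0]]
  ]
}}

```text
t: 35.92
ee_pos: [615.4, -76.0, 168.6]
orientation: [0.155, -3.137, 0.0]
ft_force: [0.4, -0.9, -3.5]
width: 57.6
grasp_force: 30.0
```

Call:
{"fn": "apply_moves", "kwargs": {
  "targets": [
    [-1,[-0.35,0.95,0],[0,0,0]],
    [-1,[-0.25,0.7,0],[0,0,0]],
    [-1,[-0.204,0.5,0],[0,0,0]],
    [-1,[0,0,0],[0,0,0]],
    [-1,[0,0,0],[0,0,0]],
    [-1,[0,0,0],[0,0,0]]
  ]
}}

```text
t: 36.67
ee_pos: [644.5, 32.4, 168.3]
orientation: [0.154, -3.137, 0.0]
ft_force: [0.6, 0.3, -3.8]
width: 57.5
grasp_force: 30.0
```

```bash
python3 -c "
from h import *
px,K,V=shot('wrist','w11')
go(645,33.5,90.5,185.74)
p=[613,30.6,.1]
from fit import vp
# expected pixels of vise bed corners and jaw face top edge
print(proj(K,V,vp(p,[[-4,-50,105],[-4,50,105],[-32,-50,105],[-100,-50,55],[-100,50,55]])).round())
"
```

```text
36.73 [644.6  32.4 168.3] x [-0.995 -0.098  0.   ] z [-0. -0. -1.] [-0.4  0.  -3.1] 57.6 30.0
turn -0.002 shift [-0.01   0.02   1.557] norm 1.56
[[207. 163.]
 [345. 163.]
 [206. 124.]
 [213.  34.]
 [339.  34.]]
```

View pics/w11.png

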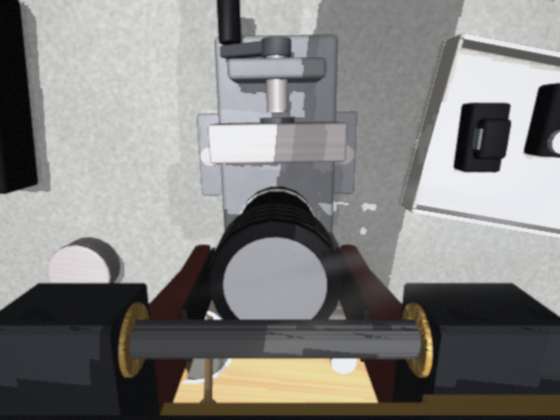

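Call:
{"fn": "apply_moves", "kwargs": {
  "targets": [
    [-1,[0,0.02,0.4],[0,0,0]],
    [-1,[0,0,0.6],[0,0,0]],
    [-1,[0,0,0.4],[0,0,0]],
    [-1,[0,0,0.12],[0,0,0]],
    [-1,[0,0,0],[0,0,0]],
    [-1,[0,0,0],[0,0,0]],
    [-1,[0,0,0],[0,0,0]]
  ]
}}

```text
t: 37.6
ee_pos: [645.5, 34.5, 93.2]
orientation: [-0.155, 3.136, -0.0]
ft_force: [0.3, -0.4, -3.6]
width: 57.5
grasp_force: 30.0
```

```bash
python3 -c "
from h import *
st()"
```

```text
37.6 [645.5  34.5  93.2] x [-0.995 -0.099 -0.002] z [ 0.002  0.    -1.   ] [ 0.3 -0.4 -3.6] 57.5 30.0
```

Lower until it rests, then release and rise.

Call:
{"fn": "apply_moves", "kwargs": {
  "targets": [
    [-1,[0,0,0.04],[0,0,0]],
    [-1,[0,0,0.03],[0,0,0]],
    [-1,[0,0,0.02],[0,0,0]],
    [-1,[0,0,0],[0,0,0]]
  ]
}}

```text
t: 38.1
ee_pos: [645.5, 34.6, 89.2]
orientation: [-0.156, 3.136, 0.0]
ft_force: [-2.1, 0.8, 6.2]
width: 57.8
grasp_force: 30.0
```

```bash
python3 -c "
from h import *
st()"
```

```text
38.1 [645.5  34.6  89.2] x [-0.995 -0.099 -0.001] z [ 0.001  0.    -1.   ] [-2.1  0.8  6.2] 57.8 30.0
```

Call:
{"fn": "apply_moves", "kwargs": {
  "targets": [
    [0.6,[0,0,0],[0,0,0]],
    [1,[0,0,0],[0,0,0]],
    [1,[0,0,0],[0,0,0]],
    [1,[0,0,0],[0,0,0]],
    [1,[0,0,-0.4],[0,0,0]],
    [1,[0,0,-0.6],[0,0,0]],
    [1,[0,0,-0.5],[0,0,0]],
    [1,[0,0,0],[0,0,0]]
  ]
}}

```text
t: 39.1
ee_pos: [646.8, 34.6, 166.2]
orientation: [-0.155, 3.132, -0.0]
ft_force: [0.3, -0.0, -0.3]
width: 87.8
grasp_force: 0.0
```

```bash
python3 -c "
from h import *
px,K,V=shot('wrist')
for a in ctrl.pinpoint('barrel_collar','wrist')[:2]: print(a['score'],ray(K,V,a['xy'],55))
px,K,V=shot('top')
for a in ctrl.pinpoint('knob_mid','top')[:2]: print('knob',a['score'],ray(K,V,a['xy'],66))
go(496.2,-16.2,20,185.74)"
```

```text
0.94 [642.74353708  34.77787672]
0.75 [580.86088685 248.5079883 ]
39.3 [644.   34.5 161.8] x [-0.995 -0.099  0.002] z [-0.002 -0.    -1.   ] [-0.8 -0.4 -0.6] 87.9 0.0
turn -0.001 shift [ 3.038 -0.713  2.841] norm 4.22
```

Call:
{"fn": "apply_moves", "kwargs": {
  "targets": [
    [1,[0.7,-0.18,0],[0,0,0]],
    [1,[0.8,-0.18,0],[0,0,0]],
    [1,[0.8,-0.18,0],[0,0,0]],
    [1,[0.738,-0.173,0],[0,0,0]],
    [1,[0,0,0.8],[0,0,0]],
    [1,[0,0,0.9],[0,0,0]],
    [1,[0,0,0.8],[0,0,0]],
    [1,[0,0,0.36],[0,0,0]]
  ]
}}

```text
t: 40.3
ee_pos: [494.7, -15.9, 16.8]
orientation: [0.155, -3.133, -0.001]
ft_force: [-0.5, -0.6, 0.6]
width: 87.6
grasp_force: 0.0
```

Call:
{"fn": "apply_moves", "kwargs": {
  "targets": [
    [-1,[0,0,0],[0,0,0]],
    [-1,[0,0,0],[0,0,0]],
    [-1,[0,0,0],[0,0,0]],
    [-1,[0,0,0],[0,0,0]],
    [-1,[0,0,0],[0,0,0]],
    [-1,[0,0,0],[0,0,0]],
    [-1,[0,0,0],[0,0,0]],
    [-1,[0,0,0],[0,0,0]]
  ]
}}

```text
t: 41.3
ee_pos: [497.1, -16.3, 19.7]
orientation: [0.156, -3.138, 0.001]
ft_force: [-1.4, -2.0, -0.2]
width: 17.0
grasp_force: 30.0
```

```bash
python3 -c "
from h import *
o,_=st();p=o['ee_pos'];ty=-.1*p[0]+.995*p[1];c=-30.8;print('q',np.arctan2(c-ty,np.sqrt(max(0,1600-(c-ty)**2))*-1))"; python3 crank.py 2.06 .5 8
```

```text
41.3 [497.1 -16.3  19.7] x [-0.995 -0.099  0.   ] z [-0. -0. -1.] [-1.4 -2.  -0.2] 17.0 30.0
q 2.071720595786841
[0.267, 0.293] [0.374, 0.129] [0.390, -0.066] [0.311, -0.245] [0.155, -0.364] [-0.039, -0.394] [-0.223, -0.327] [-0.352, -0.180] end 6.0600000000000005
```

Call:
{"fn": "apply_moves", "kwargs": {
  "targets": [
    [-1,[0,0.267,0.293],[0,0,0]],
    [-1,[0,0.374,0.129],[0,0,0]],
    [-1,[0,0.39,-0.066],[0,0,0]],
    [-1,[0,0.311,-0.245],[0,0,0]],
    [-1,[0,0.155,-0.364],[0,0,0]],
    [-1,[0,-0.039,-0.394],[0,0,0]],
    [-1,[0,-0.223,-0.327],[0,0,0]],
    [-1,[0,-0.352,-0.18],[0,0,0]]
  ]
}}

```text
t: 42.3
ee_pos: [492.2, 28.3, 78.1]
orientation: [0.156, -3.137, -0.002]
ft_force: [0.8, 1.3, -9.5]
width: 17.4
grasp_force: 30.0
```

```bash
cat >> h.py <<'E'
def knob(c=-30.8,zc=40.6):
    o,_=st();p=o["ee_pos"];ty=-.1*p[0]+.995*p[1]
    print("q",round(np.arctan2(c-ty,p[2]-zc)%6.2832,3),"r",round(np.hypot(c-ty,p[2]-zc),1))
E
python3 -c "
from h import *
knob()"; python3 crank.py 6.06 .5 8
```

```text
42.3 [492.2  28.3  78.1] x [-0.995 -0.099  0.001] z [-0.001  0.001 -1.   ] [ 0.8  1.3 -9.5] 17.4 30.0
q 6.029 r 38.7
[-0.396, 0.011] [-0.342, 0.199] [-0.205, 0.339] [-0.017, 0.395] [0.174, 0.355] [0.323, 0.228] [0.393, 0.045] [0.367, -0.149] end 10.059999999999999
```

Call:
{"fn": "apply_moves", "kwargs": {
  "targets": [
    [-1,[0,-0.396,0.011],[0,0,0]],
    [-1,[0,-0.342,0.199],[0,0,0]],
    [-1,[0,-0.205,0.339],[0,0,0]],
    [-1,[0,-0.017,0.395],[0,0,0]],
    [-1,[0,0.174,0.355],[0,0,0]],
    [-1,[0,0.323,0.228],[0,0,0]],
    [-1,[0,0.393,0.045],[0,0,0]],
    [-1,[0,0.367,-0.149],[0,0,0]]
  ]
}}

```text
t: 43.3
ee_pos: [491.0, 42.2, 6.1]
orientation: [0.156, -3.137, 0.002]
ft_force: [-2.0, -17.5, 18.3]
width: 17.2
grasp_force: 30.0
```

```bash
python3 -c "
from h import *
knob()"; python3 crank.py 10.06 .35 7
```

```text
43.3 [491.   42.2   6.1] x [-0.995 -0.099  0.001] z [-0.001 -0.001 -1.   ] [ -2.  -17.5  18.3] 17.2 30.0
q 3.743 r 41.8
[0.192, -0.202] [0.111, -0.255] [0.017, -0.278] [-0.080, -0.267] [-0.166, -0.224] [-0.233, -0.153] [-0.271, -0.064] end 12.51
```

Call:
{"fn": "apply_moves", "kwargs": {
  "targets": [
    [-1,[0,0.162,-0.232],[0,0,0]],
    [-1,[0,0.111,-0.255],[0,0,0]],
    [-1,[0,0.017,-0.278],[0,0,0]],
    [-1,[0,-0.08,-0.267],[0,0,0]],
    [-1,[0,0,0],[0,0,0]]
  ]
}}

```text
t: 43.92
ee_pos: [489.6, 52.3, 59.1]
orientation: [0.155, -3.137, 0.001]
ft_force: [-5.8, 0.3, 2.5]
width: 17.2
grasp_force: 30.0
```

```bash
python3 -c "
from h import *
knob()"
```

```text
43.92 [489.6  52.3  59.1] x [-0.995 -0.098  0.001] z [-0.001 -0.001 -1.   ] [-5.8  0.3  2.5] 17.2 30.0
q 5.212 r 38.6
```

Call:
{"fn": "apply_moves", "kwargs": {
  "targets": [
    [-1,[0,-0.166,-0.224],[0,0,0]],
    [-1,[0,0,0],[0,0,0]],
    [-1,[0,-0.233,-0.153],[0,0,0]],
    [-1,[0,0,0],[0,0,0]],
    [-1,[0,0,0],[0,0,0]]
  ]
}}

```text
t: 44.55
ee_pos: [491.8, 32.6, 76.7]
orientation: [0.155, -3.137, 0.001]
ft_force: [-3.5, -4.3, -6.6]
width: 17.2
grasp_force: 30.0
```

```bash
python3 -c "
from h import *
knob()
px,K,V=shot('top')
for a in ctrl.pinpoint('barrel_collar','top')[:1]: print(a['score'],ray(K,V,a['xy'],55))
for a in ctrl.pinpoint('vise_jaw','top')[:1]: print(a['score'],ray(K,V,a['xy'],55))"; python3 crank.py 12.16 .35 1;python3 crank.py 12.16 .2 3
```

```text
44.55 [491.8  32.6  76.7] x [-0.995 -0.098  0.001] z [-0.001 -0.001 -1.   ] [-3.5 -4.3 -6.6] 17.2 30.0
q 5.912 r 38.7
0.93 [643.84237008  30.4284684 ]
0.6 [616.80014493  41.29443663]
[-0.271, -0.064] end 12.51
[-0.152, -0.048] [-0.159, -0.017] [-0.159, 0.015] end 12.76
```

Call:
{"fn": "apply_moves", "kwargs": {
  "targets": [
    [-1,[0,-0.152,-0.03],[0,0,0]],
    [-1,[0,-0.1,-0.01],[0,0,0]]
  ]
}}

```text
t: 44.95
ee_pos: [493.0, 21.6, 79.1]
orientation: [0.154, -3.137, -0.003]
ft_force: [-6.5, 8.2, -0.2]
width: 17.5
grasp_force: 30.0
```

```bash
python3 -c "
from h import *
knob()"
```

```text
44.95 [493.   21.6  79.1] x [-0.995 -0.098  0.001] z [-0.001  0.002 -1.   ] [-6.5  8.2 -0.2] 17.5 30.0
q 6.205 r 38.6
```

Call:
{"fn": "apply_moves", "kwargs": {
  "targets": [
    [-1,[0,0,0],[0,0,0]],
    [-1,[0,0,0],[0,0,0]]
  ]
}}

```text
t: 45.2
ee_pos: [493.0, 21.4, 79.1]
orientation: [0.155, -3.137, -0.002]
ft_force: [-6.9, 2.9, 0.2]
width: 17.2
grasp_force: 30.0
```

```bash
python3 -c "
from h import *
knob()"
```

```text
45.2 [493.   21.4  79.1] x [-0.995 -0.099  0.001] z [-0.001  0.001 -1.   ] [-6.9  2.9  0.2] 17.2 30.0
q 6.212 r 38.6
```

Call:
{"fn": "apply_moves", "kwargs": {
  "targets": [
    [0.3,[0,0,0],[0,0,0]],
    [0.5,[0,0,0],[0,0,0]],
    [0.5,[0,0,0],[0,0,0]],
    [0.5,[0,0,0],[0,0,0]],
    [0.5,[0,0,-0.5],[0,0,0]],
    [1,[0.3,0,-1],[0,0,0]],
    [1,[0.6,0,-1],[0,0,0]],
    [1,[0.8,0,-1],[0,0,0]]
  ]
}}

```text
t: 46.2
ee_pos: [409.8, 12.3, 254.4]
orientation: [-0.155, 3.136, -0.0]
ft_force: [0.4, -0.0, 0.1]
width: 87.6
grasp_force: 0.0
```

Call:
{"fn": "apply_moves", "kwargs": {
  "targets": [
    [1,[0.5,0,-0.8],[0,0,0]],
    [1,[0,0,0],[0,0,0]]
  ]
}}

```text
t: 46.45
ee_pos: [386.0, 9.8, 295.7]
orientation: [-0.155, 3.13, -0.001]
ft_force: [-0.2, 0.2, -0.8]
width: 87.6
grasp_force: 0.0
```

```bash
python3 -c "
from h import *
st()
for n in ('scene','top','wrist'):
  px,K,V=shot(n,n+'_end');print(n)
  for l,z in (('finder',4),('winder',4),('barrel_slim',4),('barrel_collar',55),('vise_jaw',55),('knob_mid',125),('handgrip',0),('mirror_box',0)):
    print(l,[(round(a['score'],2),ray(K,V,a['xy'],z).round().tolist()) for a in ctrl.pinpoint(l,n)[:4]])
"
```

```text
46.45 [386.    9.8 295.7] x [-0.995 -0.098 -0.008] z [ 0.008 -0.    -1.   ] [-0.2  0.2 -0.8] 87.6 0.0
scene
finder [(0.77, [321.0, 188.0]), (0.69, [568.0, 224.0]), (0.65, [417.0, 313.0]), (0.51, [625.0, 19.0])]
winder [(0.76, [550.0, 287.0]), (0.43, [624.0, 364.0])]
barrel_slim [(0.87, [625.0, 358.0])]
barrel_collar [(0.63, [654.0, 45.0])]
vise_jaw [(0.56, [628.0, 29.0])]
knob_mid [(0.51, [495.0, 25.0]), (0.17, [698.0, 80.0])]
handgrip [(0.28, [624.0, 18.0])]
mirror_box []
top
finder [(0.83, [411.0, 308.0]), (0.73, [332.0, 177.0]), (0.65, [576.0, 220.0])]
winder [(0.7, [749.0, -173.0]), (0.61, [558.0, 285.0])]
barrel_slim [(0.91, [613.0, 365.0])]
barrel_collar []
vise_jaw [(0.76, [628.0, 35.0])]
knob_mid []
handgrip []
mirror_box []
wrist
finder [(0.78, [408.0, 79.0]), (0.69, [330.0, 185.0]), (0.58, [410.0, 307.0])]
winder [(0.93, [559.0, 295.0])]
barrel_slim [(0.51, [748.0, -158.0])]
barrel_collar [(0.68, [650.0, 39.0])]
vise_jaw [(0.9, [626.0, 33.0])]
knob_mid [(0.95, [495.0, 32.0])]
handgrip [(0.34, [559.0, 42.0])]
mirror_box []
```

```bash
python3 -c "
from h import *
from fit import vp
px,K,V=shot('wrist')
p=[613,30.6,.1]
for q in (5.9,6.05,6.2,6.3): print(q,proj(K,V,vp(p,[[x,-40*np.sin(q),85+40*np.cos(q)] for x in (-136,-114,-95)])).round(1).tolist())
c=proj(K,V,vp(p,[[-118,3,125]]))[0].astype(int);g=px.max(2)
for v in range(c[1]-24,c[1]+25,8):
  u=np.arange(c[0]-50,c[0]+50);d=u[g[v,u]<45];print(v,(d.min(),d.max(),len(d)) if len(d) else None)
cv2.imwrite('pics/kc.png',cv2.resize(px[c[1]-70:c[1]+80,c[0]-70:c[0]+70],None,fx=4,fy=4))
for l in ('knob_mid','vise_jaw'): print(ctrl.pinpoint(l,'wrist')[0]['xy'])
"
```

```text
5.9 [[286.1, 266.5], [286.0, 284.7], [285.9, 299.9]]
6.05 [[281.0, 267.2], [280.9, 285.4], [280.9, 300.7]]
6.2 [[275.6, 267.5], [275.6, 285.8], [275.6, 301.2]]
6.3 [[272.0, 267.6], [272.0, 285.9], [272.1, 301.2]]
258 None
266 (np.int64(278), np.int64(290), 13)
274 None
282 (np.int64(278), np.int64(291), 14)
290 (np.int64(268), np.int64(293), 26)
298 (np.int64(276), np.int64(292), 17)
306 None
[286.4, 282.4]
[275.9, 347.0]
```

```bash
python3 -c "
from h import *
go(470,21,130,185.74)"
```

```text
47.95 [385.   10.  292.6] x [-0.995 -0.099 -0.   ] z [ 0. -0. -1.] [-0.2  0.5  0.3] 87.8 0.0
turn -0.001 shift [-1.713  0.049  3.252] norm 3.68
```

Call:
{"fn": "apply_moves", "kwargs": {
  "targets": [
    [1,[-0.4,0.012,0.8],[0,0,0]],
    [1,[-0.4,0.012,0.8],[0,0,0]],
    [1,[-0.4,0.012,0.8],[0,0,0]],
    [1,[-0.5,0.012,0.85],[0,0,0]],
    [1,[0,0,0],[0,0,0]],
    [1,[0,0,0],[0,0,0]],
    [1,[0,0,0],[0,0,0]]
  ]
}}

```text
t: 48.82
ee_pos: [469.8, 20.8, 131.8]
orientation: [-0.155, 3.135, -0.0]
ft_force: [-0.1, 0.9, -0.3]
width: 87.7
grasp_force: 0.0
```

```bash
python3 -c "
from h import *
from fit import vp
st();px,K,V=shot('wrist','kn')
p=[613,30.6,.1]
for q in (5.9,6.05,6.2,6.3): print(q,proj(K,V,vp(p,[[x,-40*np.sin(q),85+40*np.cos(q)] for x in (-136,-114,-95)])).round(1).tolist())
print('bed corners',proj(K,V,vp(p,[[-100,-50,55],[-100,50,55]])).round(1).tolist())
g=px.max(2);c=proj(K,V,vp(p,[[-118,3,125]]))[0].astype(int)
for v in range(c[1]-40,c[1]+25,8):
  u=np.arange(c[0]-110,c[0]+110);print(v,''.join('#' if g[v,x]<50 else '+' if g[v,x]<110 else '.' for x in u[::2]),u[0])
print(ctrl.pinpoint('knob_mid','wrist'))
"
```

```text
48.83 [469.8  20.8 131.8] x [-0.995 -0.099 -0.003] z [ 0.003  0.    -1.   ] [-0.1  0.9 -0.3] 87.7 0.0
5.9 [[291.1, 244.1], [290.7, 276.8], [290.4, 303.8]]
6.05 [[281.9, 245.2], [281.7, 278.1], [281.6, 305.2]]
6.2 [[272.2, 245.7], [272.3, 278.8], [272.4, 306.0]]
6.3 [[265.6, 245.8], [265.9, 278.9], [266.1, 306.1]]
bed corners [[208.1, 256.8], [329.8, 256.8]]
232 .............................................................................................................. 161
240 .............................++++++++++++++++++++++++++++++##########++++++++++++............................. 161
248 .#######+.+................++++++++++++++++++++++++++++++###############+++++++++++....................+++++++ 161
256 ###########...............+++++++++++++++++++++++++++++++##############+++++++++++++...................+++++++ 161
264 ###########+.............+..............................+##############+.+.........+...................+#+#+++ 161
272 ############............................................+#############++...........+...................######+ 161
280 ############....................................++#####################+...........+..................+####+++ 161
288 ###########+.....................+++++++++++++++#######################+++++.......+...................+##++#+ 161
296 #########........+++++++++.......+++++++++++++++++++###################++++++......+++++++++++...........+#### 161
[{'xy': [292.2, 276.8], 'score': 0.95}]
```

```bash
python3 -c "
from h import *
go(492.5,32.4,77.5,185.74)"
```

```text
48.92 [469.8  20.7 131.7] x [-0.995 -0.099 -0.003] z [ 0.003  0.    -1.   ] [-0.5 -0.2  0.1] 87.8 0.0
turn -0.001 shift [-0.472  0.187  1.085] norm 1.2
```

Call:
{"fn": "apply_moves", "kwargs": {
  "targets": [
    [1,[-0.472,0.187,0.2],[0,0,0]],
    [1,[0,0,0.5],[0,0,0]],
    [1,[0,0,0.38],[0,0,0]],
    [-1,[0,0,0],[0,0,0]],
    [-1,[0,0,0],[0,0,0]],
    [-1,[0,0,0],[0,0,0]],
    [-1,[0,0,0],[0,0,0]],
    [-1,[0,0,0],[0,0,0]]
  ]
}}

```text
t: 49.92
ee_pos: [492.1, 32.4, 76.4]
orientation: [-0.156, 3.137, -0.0]
ft_force: [0.7, -0.7, -0.6]
width: 41.4
grasp_force: 0.0
```

Call:
{"fn": "apply_moves", "kwargs": {
  "targets": [
    [-1,[0,0,0],[0,0,0]],
    [-1,[0,0,0],[0,0,0]],
    [-1,[0,0,0],[0,0,0]],
    [-1,[0,0,0],[0,0,0]],
    [-1,[0,0,0],[0,0,0]]
  ]
}}

```text
t: 50.55
ee_pos: [491.9, 32.5, 76.1]
orientation: [0.156, -3.138, 0.0]
ft_force: [-0.7, -0.3, -0.9]
width: 17.4
grasp_force: 30.0
```

```bash
python3 -c "
from h import *
knob()";python3 crank.py 5.93 .12 4
```

```text
50.55 [491.9  32.5  76.1] x [-0.995 -0.099  0.   ] z [-0. -0. -1.] [-0.7 -0.3 -0.9] 17.4 30.0
q 5.909 r 38.1
[-0.092, -0.028] [-0.095, -0.017] [-0.096, -0.005] [-0.096, 0.006] end 6.41
```

Call:
{"fn": "apply_moves", "kwargs": {
  "targets": [
    [-1,[0,-0.092,-0.028],[0,0,0]],
    [-1,[0,-0.095,-0.017],[0,0,0]],
    [-1,[0,0,0],[0,0,0]],
    [-1,[0,0,0],[0,0,0]]
  ]
}}

```text
t: 51.05
ee_pos: [492.9, 23.2, 78.4]
orientation: [-0.155, 3.138, 0.001]
ft_force: [-0.5, 4.5, -0.1]
width: 17.2
grasp_force: 30.0
```

Call:
{"fn": "apply_moves", "kwargs": {
  "targets": [
    [-1,[0,-0.096,-0.005],[0,0,0]],
    [-1,[0,-0.076,0.004],[0,0,0]],
    [-1,[0,0,0],[0,0,0]],
    [-1,[0,0,0],[0,0,0]]
  ]
}}

```text
t: 51.55
ee_pos: [493.8, 15.2, 78.7]
orientation: [-0.155, 3.137, 0.002]
ft_force: [-1.7, 7.5, 2.4]
width: 17.3
grasp_force: 30.0
```

```bash
python3 -c "
from h import *
knob()"
```

```text
51.55 [493.8  15.2  78.7] x [-0.995 -0.099 -0.   ] z [ 0.     0.001 -1.   ] [-1.7  7.5  2.4] 17.3 30.0
q 0.091 r 38.2
```

Call:
{"fn": "apply_moves", "kwargs": {
  "targets": [
    [1,[0,0,0],[0,0,0]],
    [1,[0,0,0],[0,0,0]],
    [1,[0,0,0],[0,0,0]],
    [1,[0,0,0],[0,0,0]],
    [1,[0,0,0],[0,0,0]],
    [1,[0,0,0],[0,0,0]],
    [1,[0,0,0],[0,0,0]]
  ]
}}

```text
t: 52.42
ee_pos: [493.7, 14.5, 78.4]
orientation: [0.156, -3.138, 0.0]
ft_force: [-0.3, -1.0, 0.4]
width: 83.8
grasp_force: 0.0
```

```bash
cat > kq.py <<'E'
from h import *
from fit import vp
st();px,K,V=shot('wrist')
p=[613,30.6,.1];g=px.max(2)
Q=np.linspace(-.6,.6,241)
c=proj(K,V,vp(p,[[-128,0,125]]))[0].astype(int)
for x in (-134,-130,-126):
    P=proj(K,V,vp(p,np.c_[Q*0+x,-40*np.sin(Q),85+40*np.cos(Q)]))
    d=np.array([g[int(v),int(u)]<55 for u,v in P]);print(x,np.round(Q[d][[0,-1]],2) if d.any() else None,"mid",Q[d].mean() if d.any() else None)
print([a['xy'] for a in ctrl.pinpoint('knob_mid','wrist')],[ (q,proj(K,V,vp(p,[[-114,-40*np.sin(q),85+40*np.cos(q)]]))[0].round()) for q in (-.35,0,.1)])
E
python3 kq.py
```

```text
52.42 [493.7  14.5  78.4] x [-0.995 -0.099  0.   ] z [ 0. -0. -1.] [-0.3 -1.   0.4] 83.8 0.0
-134 [-0.6  -0.09] mid -0.3474999999999999
-130 [-0.6 -0.1] mid -0.3524999999999999
-126 [-0.6  -0.12] mid -0.35999999999999993
[[312.9, 279.5]] [(-0.35, array([312., 281.])), (0, array([283., 284.])), (0.1, array([274., 284.]))]
```

Call:
{"fn": "apply_moves", "kwargs": {
  "targets": [
    [0.3,[0,0.36,0.04],[0,0,0]],
    [-0.2,[0,0,0],[0,0,0]],
    [-1,[0,0,0],[0,0,0]],
    [-1,[0,0,0],[0,0,0]],
    [-1,[0,0,0],[0,0,0]],
    [-1,[0,0,0],[0,0,0]],
    [-1,[0,0,0],[0,0,0]],
    [-1,[0,0,0],[0,0,0]]
  ]
}}

```text
t: 53.52
ee_pos: [491.9, 32.4, 76.4]
orientation: [-0.156, 3.138, -0.0]
ft_force: [1.0, 0.1, -0.2]
width: 17.5
grasp_force: 30.0
```

Call:
{"fn": "apply_moves", "kwargs": {
  "targets": [
    [-1,[0,0,0],[0,0,0]],
    [-1,[0,0,0],[0,0,0]],
    [-1,[0,-0.09,-0.03],[0,0,0]],
    [-1,[0,-0.095,-0.018],[0,0,0]],
    [-1,[0,-0.096,-0.005],[0,0,0]],
    [-1,[0,0,0],[0,0,0]],
    [-1,[0,0,0],[0,0,0]],
    [-1,[0,0,0],[0,0,0]]
  ]
}}

```text
t: 54.52
ee_pos: [493.4, 18.9, 79.2]
orientation: [-0.155, 3.138, 0.001]
ft_force: [0.0, 6.0, -1.3]
width: 17.2
grasp_force: 30.0
```

```bash
python3 -c "
from h import *
knob()"
```

```text
54.52 [493.4  18.9  79.2] x [-0.995 -0.099 -0.   ] z [ 0.     0.001 -1.   ] [ 0.   6.  -1.3] 17.2 30.0
q 6.277 r 38.6
```

Call:
{"fn": "apply_moves", "kwargs": {
  "targets": [
    [-1,[0,0.03,0],[0,0,0]],
    [-1,[0,0,0],[0,0,0]],
    [-1,[0,0,0],[0,0,0]]
  ]
}}

```text
t: 54.9
ee_pos: [493.2, 20.3, 79.1]
orientation: [-0.155, 3.138, 0.001]
ft_force: [1.1, 5.7, -1.4]
width: 17.1
grasp_force: 30.0
```

Call:
{"fn": "apply_moves", "kwargs": {
  "targets": [
    [-1,[0,0.03,0.002],[0,0,0]],
    [-1,[0,0,0],[0,0,0]],
    [-1,[0,0,0],[0,0,0]]
  ]
}}

```text
t: 55.28
ee_pos: [493.1, 21.6, 79.0]
orientation: [-0.156, 3.138, 0.0]
ft_force: [0.3, 5.4, -1.3]
width: 17.0
grasp_force: 30.0
```

Call:
{"fn": "apply_moves", "kwargs": {
  "targets": [
    [-1,[0,0.03,0.004],[0,0,0]],
    [-1,[0,0,0],[0,0,0]],
    [-1,[0,0,0],[0,0,0]]
  ]
}}

```text
t: 55.65
ee_pos: [492.9, 23.0, 78.8]
orientation: [-0.155, 3.138, 0.0]
ft_force: [0.1, 4.5, -1.5]
width: 17.2
grasp_force: 30.0
```

```bash
python3 -c "
from h import *
knob()"
```

```text
55.65 [492.9  23.   78.8] x [-0.995 -0.099 -0.   ] z [ 0.  0. -1.] [ 0.1  4.5 -1.5] 17.2 30.0
q 6.169 r 38.4
```

Call:
{"fn": "apply_moves", "kwargs": {
  "targets": [
    [-1,[0,0.04,0.006],[0,0,0]],
    [-1,[0,0,0],[0,0,0]],
    [-1,[0,0,0],[0,0,0]]
  ]
}}

```text
t: 56.02
ee_pos: [492.7, 25.0, 78.5]
orientation: [-0.156, 3.138, 0.0]
ft_force: [-0.0, 3.2, 0.5]
width: 17.3
grasp_force: 30.0
```

Call:
{"fn": "apply_moves", "kwargs": {
  "targets": [
    [-1,[0,0.04,0.008],[0,0,0]],
    [-1,[0,0,0],[0,0,0]],
    [-1,[0,0,0],[0,0,0]]
  ]
}}

```text
t: 56.4
ee_pos: [492.5, 27.0, 78.0]
orientation: [-0.156, 3.138, 0.0]
ft_force: [0.5, 2.4, 0.7]
width: 17.2
grasp_force: 30.0
```

Call:
{"fn": "apply_moves", "kwargs": {
  "targets": [
    [-1,[0,0.04,0.01],[0,0,0]],
    [-1,[0,0,0],[0,0,0]],
    [-1,[0,0,0],[0,0,0]]
  ]
}}

```text
t: 56.78
ee_pos: [492.3, 29.0, 77.5]
orientation: [-0.156, 3.138, 0.0]
ft_force: [1.2, 2.3, -0.5]
width: 17.2
grasp_force: 30.0
```

```bash
python3 -c "
from h import *
knob()"
```

```text
56.77 [492.3  29.   77.5] x [-0.995 -0.099 -0.   ] z [ 0.  0. -1.] [ 1.2  2.3 -0.5] 17.2 30.0
q 6.008 r 38.4
```

Call:
{"fn": "apply_moves", "kwargs": {
  "targets": [
    [-0.9,[0,0,0],[0,0,0]],
    [-0.7,[0,0,0],[0,0,0]],
    [0,[0,0,0],[0,0,0]],
    [1,[0,0,0],[0,0,0]],
    [1,[0,0,0],[0,0,0]],
    [1,[0,0,0],[0,0,0]],
    [1,[0,0,0],[0,0,0]],
    [1,[0,0,0],[0,0,0]]
  ]
}}

```text
t: 57.78
ee_pos: [492.3, 28.9, 77.5]
orientation: [0.155, -3.138, 0.0]
ft_force: [-0.1, 0.0, 0.4]
width: 73.9
grasp_force: 0.0
```

```bash
python3 kq.py; sleep 0; python3 -c "
from h import *
px,K,V=shot('top')
for l in('barrel_collar','vise_jaw'):print([(round(a['score'],2),ray(K,V,a['xy'],55)) for a in ctrl.pinpoint(l,'top')[:1]])
"
```

```text
57.77 [492.3  28.9  77.5] x [-0.995 -0.099  0.   ] z [-0. -0. -1.] [-0.1  0.   0.4] 73.9 0.0
-134 [-0.58 -0.11] mid -0.3475
-130 [-0.6 -0.1] mid -0.3524999999999999
-126 [-0.59 -0.13] mid -0.36000000000000004
[[282.8, 281.4]] [(-0.35, array([281., 282.])), (0, array([251., 285.])), (0.1, array([243., 284.]))]
[(0.92, array([645.1812581 ,  37.70451605]))]
[(0.67, array([624.58758819,  27.95190674]))]
```

Call:
{"fn": "apply_moves", "kwargs": {
  "targets": [
    [1,[0,0,0],[0,0,0]],
    [1,[0,0,-0.5],[0,0,0]],
    [1,[0,0,-0.9],[0,0,0]],
    [1,[0.5,0,-0.9],[0,0,0]],
    [1,[0.6,0,-0.8],[0,0,0]],
    [1,[0.3,0,-0.3],[0,0,0]],
    [1,[0,0,0],[0,0,0]],
    [1,[0,0,0],[0,0,0]]
  ]
}}

```text
t: 59.02
ee_pos: [422.8, 22.0, 246.9]
orientation: [0.155, -3.137, -0.0]
ft_force: [0.1, -0.4, 0.0]
width: 88.0
grasp_force: 0.0
```

```bash
python3 kq.py; python3 -c "
from h import *
for n in ('scene','top'):
  px,K,V=shot(n)
  for l,z in (('finder',4),('winder',4),('barrel_slim',4),('barrel_collar',55)):
    print(n,l,[(round(a['score'],2),ray(K,V,a['xy'],z).round().tolist()) for a in ctrl.pinpoint(l,n)[:5]])
print(ctrl.close_job())
"
```

```text
59.02 [422.8  22.  246.9] x [-0.995 -0.099  0.   ] z [-0.  0. -1.] [ 0.1 -0.4  0. ] 88.0 0.0
-134 [-0.6  -0.06] mid -0.33
-130 [-0.6  -0.11] mid -0.355
-126 [-0.6  -0.13] mid -0.365
[[280.4, 269.9], [129.3, 381.5]] [(-0.35, array([278., 270.])), (0, array([264., 271.])), (0.1, array([260., 271.]))]
scene finder [(0.96, [544.0, 225.0]), (0.78, [332.0, 176.0]), (0.61, [415.0, 313.0]), (0.57, [413.0, 90.0]), (0.31, [748.0, -165.0])]
scene winder [(0.9, [552.0, 287.0])]
scene barrel_slim [(0.57, [624.0, 361.0])]
scene barrel_collar [(0.69, [651.0, 44.0])]
top finder [(0.78, [412.0, 86.0]), (0.74, [548.0, 221.0]), (0.7, [326.0, 187.0]), (0.56, [418.0, 313.0])]
top winder [(0.63, [560.0, 281.0])]
top barrel_slim [(0.74, [624.0, 358.0]), (0.33, [632.0, 32.0])]
top barrel_collar [(0.94, [652.0, 38.0])]
the job is handed in; nothing more can be done
None
```

I handed the job in at about 59 s. The slim barrel, finder and winder are in the tray, and the collar barrel stands upright in the vise with the jaw cranked up on it. One doubt: each time I let go, the crank sprang back to about 0.2 rad past contact (0.3–0.7 asked), and I did not test the grip.

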